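Lay out the valve-spring kit beside the cylinder head

TASK

Lay the tray out for fitting valve springs to the cylinder head: turn the closed oil bottle and the closed jar of assembly paste well upside down, each held so for about two seconds to stir up what has settled, and stand each upright on the tray, finishing with one before you start on the other. Every spring in the top drawer of the small chest belongs on the tray as well, and the drawer must be left fully shut. Leave the spanner and the hammer where they are.

Things in the scene. Friction and masses are not known exactly. Their poses are not given: they have to be found in the camera images.
- bottle: closed white plastic oil bottle with a paper label, 148 mm tall: round body 54 mm diameter up to 100 mm, shoulder to a neck, black screw cap 34 mm diameter from 122 to 148 mm. About 0.2 kg. Origin at the centre of its underside, z axis towards the cap. It starts standing on the bench
- jar: closed squat grey plastic jar of assembly paste with a paper label, 88 mm tall: round body 62 mm diameter up to 66 mm, black screw lid 64 mm diameter from 66 to 88 mm. About 0.3 kg. Origin at the centre of its underside, z axis towards the lid. It starts standing on the bench
- spring1: dark steel valve spring, 48 mm outside diameter, 58 mm long, stiff and to be handled as a solid cylinder; stands on end in the top drawer of the chest at the start (2 to 4 springs are present, None if absent). About 0.15 kg. Origin at the centre of its lower end, z axis along the coil
- spring2: dark steel valve spring, 48 mm outside diameter, 58 mm long, stiff and to be handled as a solid cylinder; stands on end in the top drawer of the chest at the start (2 to 4 springs are present, None if absent). About 0.15 kg. Origin at the centre of its lower end, z axis along the coil
- spring3: dark steel valve spring, 48 mm outside diameter, 58 mm long, stiff and to be handled as a solid cylinder; stands on end in the top drawer of the chest at the start (2 to 4 springs are present, None if absent). About 0.15 kg. Origin at the centre of its lower end, z axis along the coil
- spring4: dark steel valve spring, 48 mm outside diameter, 58 mm long, stiff and to be handled as a solid cylinder; stands on end in the top drawer of the chest at the start (2 to 4 springs are present, None if absent). About 0.15 kg. Origin at the centre of its lower end, z axis along the coil
- tray_in (a point): flat steel parts tray, fixed to the bench, 220 mm (its x) by 280 mm (its y), rim 18 mm high and 4 mm thick. This point is the centre of its inner floor, 5 mm above the bench; z up
- chest_drawer0 (a joint): top drawer of the grey two-drawer steel chest (220 mm deep, 360 mm wide, 180 mm high, standing fixed on the bench with its front towards the robot): travel in m, 0 fully shut, 0.15 fully open; it slides out with about 1 N of friction and stays where it is left
- chest_drawer0_handle (a point): middle of the top drawer's bar handle: a level steel bar 11 mm thick and 120 mm long, 35 mm in front of the drawer's front panel and 38 mm below the top of the chest. Moves with the drawer. Its y axis runs along the bar, its -x axis is the way the drawer slides open, z up. The panel is 15 mm thick, its top edge 26 mm above this point
- drawer_in (a point): centre of the top drawer's inner floor, moves with it, axes as the handle's: inside 175 mm (x) by 318 mm (y), side walls 58 mm high, a cross partition 45 mm high at x = 50 mm. The handle is 144 mm to its -x. With the drawer open by d the chest's own front face lies d - 94 mm to its +x. The springs stand at x -60 to +20 mm, y within 70 mm, so they come clear only with the drawer almost fully open
- wrench: steel open-ended spanner 170 mm long lying flat on the bench in front of the containers; leave it
- hammer: hammer 260 mm long lying on the bench beyond the tray; leave it
Mind the look-alikes: they are no part of the job. Of the things that look like the bottle, the larger one is meant.

How it is judged:
On the way, in this order (a step that is already met when the one before it is completed fails the run):
1. one container (bottle or jar) is held upside down, its axis more than 130 degrees from upright, for 1 s, while the other is not on the tray (((angle between bottle's own z axis and vertical above 2.27 rad and not (x of jar in the frame of tray_in between -0.1 and 0.1 m and y of jar in the frame of tray_in between -0.13 and 0.13 m and z of jar in the frame of tray_in between -0.006 and 0.012 m and angle between jar's own z axis and vertical below 0.12 rad and linear speed of jar below 0.05 m/s)) or (angle between jar's own z axis and vertical above 2.27 rad and not (x of bottle in the frame of tray_in between -0.1 and 0.1 m and y of bottle in the frame of tray_in between -0.13 and 0.13 m and z of bottle in the frame of tray_in between -0.006 and 0.012 m and angle between bottle's own z axis and vertical below 0.12 rad and linear speed of bottle below 0.05 m/s)))), for 1 s.
2. that container stands upright on the tray, the other still within 15 cm of its starting place ((((x of bottle in the frame of tray_in between -0.1 and 0.1 m and y of bottle in the frame of tray_in between -0.13 and 0.13 m and z of bottle in the frame of tray_in between -0.006 and 0.012 m and angle between bottle's own z axis and vertical below 0.12 rad and linear speed of bottle below 0.05 m/s) and distance of jar from where it was at the start of the episode below 0.15 m) or ((x of jar in the frame of tray_in between -0.1 and 0.1 m and y of jar in the frame of tray_in between -0.13 and 0.13 m and z of jar in the frame of tray_in between -0.006 and 0.012 m and angle between jar's own z axis and vertical below 0.12 rad and linear speed of jar below 0.05 m/s) and distance of bottle from where it was at the start of the episode below 0.15 m))), for 0.2 s.
3. the other container is held upside down, its axis more than 130 degrees from upright, for 1 s, while the first stands on the tray (((angle between bottle's own z axis and vertical above 2.27 rad and (x of jar in the frame of tray_in between -0.1 and 0.1 m and y of jar in the frame of tray_in between -0.13 and 0.13 m and z of jar in the frame of tray_in between -0.006 and 0.012 m and angle between jar's own z axis and vertical below 0.12 rad and linear speed of jar below 0.05 m/s)) or (angle between jar's own z axis and vertical above 2.27 rad and (x of bottle in the frame of tray_in between -0.1 and 0.1 m and y of bottle in the frame of tray_in between -0.13 and 0.13 m and z of bottle in the frame of tray_in between -0.006 and 0.012 m and angle between bottle's own z axis and vertical below 0.12 rad and linear speed of bottle below 0.05 m/s)))), for 1 s.
At the end, for the whole second after the job is handed in: bottle and jar stand upright (within 7 degrees) on the tray's floor, every spring that is present rests in the tray (standing or lying), all at rest, and the top drawer is shut to within 8 mm (x of bottle in the frame of tray_in between -0.1 and 0.1 m and y of bottle in the frame of tray_in between -0.13 and 0.13 m and z of bottle in the frame of tray_in between -0.006 and 0.012 m and angle between each of bottle, jar's own z axis and vertical below 0.12 rad and linear speed of each of bottle, jar, spring1, spring2, spring3, spring4 below 0.05 m/s and x of jar in the frame of tray_in between -0.1 and 0.1 m and y of jar in the frame of tray_in between -0.13 and 0.13 m and z of jar in the frame of tray_in between -0.006 and 0.012 m and x of spring1 in the frame of tray_in between -0.108 and 0.108 m and y of spring1 in the frame of tray_in between -0.138 and 0.138 m and z of spring1 in the frame of tray_in between -0.006 and 0.035 m and x of spring2 in the frame of tray_in between -0.108 and 0.108 m and y of spring2 in the frame of tray_in between -0.138 and 0.138 m and z of spring2 in the frame of tray_in between -0.006 and 0.035 m and x of spring3 in the frame of tray_in between -0.108 and 0.108 m and y of spring3 in the frame of tray_in between -0.138 and 0.138 m and z of spring3 in the frame of tray_in between -0.006 and 0.035 m and x of spring4 in the frame of tray_in between -0.108 and 0.108 m and y of spring4 in the frame of tray_in between -0.138 and 0.138 m and z of spring4 in the frame of tray_in between -0.006 and 0.035 m and value of joint chest_drawer0 below 0.008 m); the robot touches nothing.
It fails at once if the wrench is moved more than 6 cm (distance of wrench from where it was at the start of the episode above 0.06 m).
It fails at once if the hammer is moved more than 6 cm (distance of hammer from where it was at the start of the episode above 0.06 m).
Of spring1, spring2, spring3, spring4 only 2 to 4 are there at a start; the rules pass over those that are not, and their reading is None.
At some moment in a run one of spring1, spring2, spring3, spring4 may be knocked a few centimetres aside while the robot is not near it.
It also fails if it takes over 210 s, if anything falls off the work surface, if the arm or the gripper's body presses on something with over 40 N, if the wrist force passes 120 N, or if a joint passes its speed limit or range.

ROBOT

A 6-joint arm with a two-finger parallel gripper is mounted at the origin on the work surface. World frame = base frame: x ahead of the robot, y to its left, z up, the work surface at z = 0. Lengths are in m, angles in rad, forces in N, time in s.
With the tool pointing down it reaches from about 0.325 to 1 m from the base axis. Payload 5.1 kg.
Tool frame: the origin (TCP) lies at the very end of the fingers, on their centre line; the grasp point (between the pads) lies 19 mm behind it; z points along the fingers, y is the line along which they close (so a half turn about z gives the same grasp; the last joint's range is limited). The gripper opens to 85 mm and grips with 20 to 120 N. Pads are 22 mm wide; open, the fingers measure 114 mm over their backs; the gripper's body (76 mm by 85 mm) begins 54 mm behind the grasp point. The pads swing forward as they close: fully open they stand 13 mm farther back than shut.
Start: joints at [1.109, 0.124, 1.65, -0, 1.367, -0.083], TCP at [0.24, 0.604, 0.231] pointing down, gripper open.
Joint ranges: [-2.61, 2.61], [-1.02, 2.33], [0.03, 2.71], [-1.35, 4.49], [0.32, 2.68], [-2.91, 2.91]. Speed limits (rad/s): [2.57, 2.57, 3.14, 3.14, 3.14, 3.14].

INTERFACE

Orientations are given as [roll, pitch, yaw] about the fixed x, y, z axes, in that order (R = Rz(yaw) Ry(pitch) Rx(roll)).
In Python, from station import bot gives the robot as it stands.
- The arm moves only by the shell command python3 -m handwheel 'ROWS' [FORCE]. ROWS is JSON, a list of rows, each an object with "delta_rot": the turn, a rotation vector about the tool's x, y, z scaled (see below), a list of three; "travel": the shift along the tool's x, y, z scaled (see below), a list of three; "hand": the finger opening in mm, from 0 to 85.4. In form: [{"delta_rot": [ax, ay, az], "travel": [x, y, z], "hand": hand}, ...]. A call has 1 to 5 rows; each row is the pose to reach, as a shift and turn from the pose commanded when the call began, along the tool's axes at that moment, turning the shorter way round; what a row does not reach only later rows make up. The controller multiplies each number of a shift by 100 mm and each number of a turn by 180 degrees. A row lasts 1/12 s, in which the tool goes at most 41.7 mm and 7.16 degrees, less where a joint would pass 70% of its speed; a pose out of reach is approached as far as the arm can. A call with a number of a shift or a turn outside -1 to 1 is refused whole. A call with a gripper value outside its range is refused whole. The fingers move at their own pace and stop on an object; FORCE is the grip in N (left out, the last holds). Time passes only in rows, so rows that repeat a pose let the fingers close. It gives the time, the measured TCP pose, the force, the opening and the grip force at its end, in the units of the state.
- bot.observe(): the state, without advancing time (a new reading comes with each control period).
- bot.get_image(name): name is "scene" or "top" or "wrist"; returns (picture, depth): 384x512x3 uint8, blue, green, red; 384x512 float32, m along the optical axis (not along the pixel's ray), 0 where there is no reading.
- bot.calibration(name): a dict with "camera_matrix" (3x3 intrinsics, pixels), "D" ([k1, k2, p1, p2, k3] as OpenCV has them; the pictures are not rectified), "R" (3x3) and "t" (3): a world point X has camera coordinates R X + t. Camera axes: x right, y down, z forward; pixel columns grow to the right and rows downward; lengths in m; the calibration is good to about 2 mm. A picture is of the moment at which its call begins: read the wrist's pose just before it. calibration takes no time and is no camera call; for the wrist camera it gives the pose at the moment of the call.
- bot.finish_job(): hands the job in; it is judged then, once.
Trained networks look in the newest picture that a camera, given by its name, has taken for a name from the list of things; names that differ only in an ending like _2 or _b are one class to them, and where a whole thing is asked for, a point or a joint stands for the part that bears it (a point fixed in the world has none). Each returns a list of dicts, best first, with "score" (0 to 1); they miss things now and then, are a little off and sometimes report something else, mostly with a low value. They report only what shows in the picture. A call takes as long as a camera call. They do not tell look-alikes from the thing itself.
- bot.search_frame(camera, thing): "xyz" ([x, y, z] in m, in world coordinates, good to about 4 mm: the middle of the surface that is visible of it).
The state is a dict: "time": time; "qpos": joint angles; "joint_vel": joint speeds; "tau": joint torques, N m; "eef_pos": TCP position; "tcp_rot": TCP orientation; "ft_force": force on the tool from outside, world axes, zero at the start; "ft_torque": the same for the moment, N m; "finger_gap": finger opening in m; "gripper_force": force on a finger pad.
Only numpy, scipy, OpenCV 4.12 (cv2) and the standard library are available. Lean on these libraries where they do the work, as an engineer would, in place of code of your own. Each camera call takes 0.05 s, during which the arm holds its last target. There are 200 camera calls.

## Working session

There is one attempt and no reset: what is moved stays moved. The work goes in short steps, Python scripts to look and compute and a shell command to move; the robot and the scene stay as the last step left them, time stands still between calls to the robot, and variables do not carry over. Pictures are saved under pics/ and viewed, at most 14 in all, crops included, and the job is handed in when it is done.

```bash
ls; mkdir -p pics; cat > h.py <<'E'
import numpy as np, cv2
from station import bot
from scipy.spatial.transform import Rotation as Ro
def snap(n,f=None):
    im,d=bot.get_image(n); c=bot.calibration(n)
    if f: cv2.imwrite('pics/'+f,im)
    np.savez('last_'+n,im=im,d=d,K=c['camera_matrix'],D=c['D'],R=c['R'],t=c['t'])
    return im,d,c
def ray(c,u,v):
    K=np.array(c['camera_matrix'],float);D=np.array(c['D'],float)
    p=cv2.undistortPoints(np.array([[[u,v]]],float),K,D)[0,0]
    R=np.array(c['R']);t=np.array(c['t']).ravel()
    return -R.T@t, R.T@np.array([p[0],p[1],1.])
def px3(c,d,u,v):   # depth pixel -> world
    o,r=ray(c,u,v); return o+r*np.median(d[v-1:v+2,u-1:u+2])
def onz(c,u,v,z):
    o,r=ray(c,u,v); return o+r*(z-o[2])/r[2]
def cloud(c,d):
    h,w=d.shape;K=np.array(c['camera_matrix'],float);D=np.array(c['D'],float)
    uv=np.stack(np.meshgrid(np.arange(w),np.arange(h)),-1).reshape(-1,1,2).astype(float)
    p=cv2.undistortPoints(uv,K,D)[:,0]; p=np.c_[p,np.ones(len(p))]*d.reshape(-1,1)
    R=np.array(c['R']);t=np.array(c['t']).ravel()
    X=((p-t)@R).reshape(h,w,3); X[d<=0]=np.nan; return X
def tri(c1,uv1,c2,uv2):
    o1,r1=ray(c1,*uv1);o2,r2=ray(c2,*uv2)
    s=np.linalg.lstsq(np.c_[r1,-r2],o2-o1,rcond=None)[0]
    a,b=o1+r1*s[0],o2+r2*s[1]; return (a+b)/2,np.linalg.norm(a-b)
def goto(target,R=None):   # prints travel (tool axes, units of 100mm) and delta_rot (units of 180deg)
    s=bot.observe();T=Ro.from_euler('xyz',s['tcp_rot'])
    tr=T.inv().apply(np.array(target)-s['eef_pos'])/.1
    dr=(T.inv()*R).as_rotvec()/np.pi if R is not None else np.zeros(3)
    print('travel',tr.round(3),'drot',dr.round(3),'t',round(s['time'],2))
E
python3 - <<'E'
from h import *
np.set_printoptions(precision=3,suppress=True)
for k,v in bot.observe().items(): print(k,np.round(v,3))
for n in('scene','top'):
    im,d,c=snap(n,n+'0.png')
    for th in('bottle','jar','spring1','chest_drawer0_handle','wrench','hammer','drawer_in'):
        try: print(n,th,[(np.round(r['xyz'],3).tolist(),round(r['score'],2)) for r in bot.search_frame(n,th)][:5])
        except Exception as e: print(n,th,e)
a=cv2.imread('pics/scene0.png');b=cv2.imread('pics/top0.png')
cv2.imwrite('pics/both.png',cv2.resize(np.vstack([a,b]),(450,600)) if 0 else np.hstack([a,b])[:, :][::1, ::1])
E
```

```text
pics
time 0.0
qpos [ 1.109  0.125  1.652 -0.     1.367 -0.083]
joint_vel [ 0.001  0.    -0.002 -0.001  0.    -0.001]
tau [  0.001 -42.36  -36.546  -0.      0.007  -0.   ]
eef_pos [0.24  0.603 0.23 ]
tcp_rot [-3.139 -0.     2.763]
ft_force [-0.724  0.073 -0.546]
ft_torque [-0.014 -0.013 -0.015]
gripper_force 0.0
finger_gap 0.085
scene bottle [([0.699, 0.03, 0.094], 0.82), ([0.775, -0.038, 0.084], 0.62)]
scene jar [([0.524, -0.001, 0.076], 0.82)]
scene spring1 []
scene chest_drawer0_handle [([0.571, 0.284, 0.164], 0.88), ([0.708, -0.333, 0.024], 0.17)]
scene wrench [([0.412, -0.048, 0.007], 0.71)]
scene hammer [([0.707, -0.332, 0.025], 0.9)]
scene drawer_in [([0.568, 0.278, 0.165], 0.72)]
top bottle [([0.672, 0.031, 0.111], 0.92), ([0.752, -0.035, 0.082], 0.8), ([0.491, -0.322, 0.004], 0.35)]
top jar []
top spring1 [([0.564, 0.308, 0.156], 0.62)]
top chest_drawer0_handle [([0.563, 0.308, 0.155], 0.75)]
top wrench [([0.409, -0.011, 0.004], 0.69)]
top hammer [([0.709, -0.312, 0.026], 0.82), ([0.409, -0.012, 0.006], 0.34), ([0.674, 0.032, 0.112], 0.29)]
top drawer_in [([0.565, 0.308, 0.16], 0.65), ([0.503, 0.003, 0.091], 0.58)]
```

View pics/scene0.png

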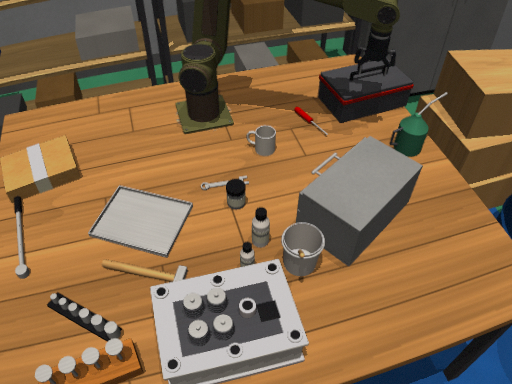

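View pics/top0.png

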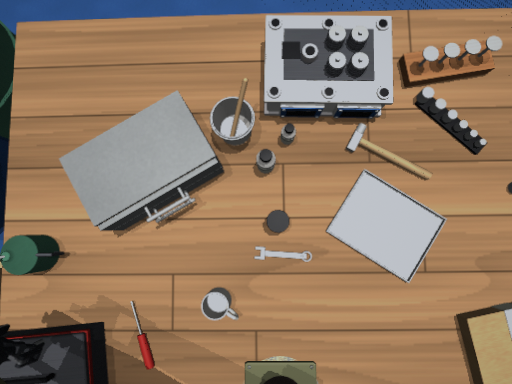

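```bash
python3 - <<'E'
from h import *
np.set_printoptions(precision=3,suppress=True)
def L(n):
    z=np.load('last_'+n+'.npz');return z['im'],z['d'],dict(camera_matrix=z['K'],D=z['D'],R=z['R'],t=z['t'])
im,d,c=L('top');im2,d2,c2=L('scene')
print('campos',-c['R'].T@c['t'],-c2['R'].T@c2['t'])
X=cloud(c,d);X2=cloud(c2,d2)
def near(X,xy,r,zmin,zmax=1):
    m=(np.hypot(X[...,0]-xy[0],X[...,1]-xy[1])<r)&(X[...,2]>zmin)&(X[...,2]<zmax);return X[m]
def circ(P):
    P2=P[:,:2].astype(np.float32); (x,y),r=cv2.minEnclosingCircle(P2); return np.round([x,y,2*r],3)
for nm,xy,z in(('jar',(.51,0),.08),('bottle',(.685,.03),.14),('small',(.76,-.037),.09)):
    for XX in(X,X2):
        P=near(XX,xy,.06,.02); zt=np.percentile(P[:,2],97); Q=P[P[:,2]>zt-.006]
        print(nm,'ztop',round(zt,3),'top circle',circ(Q),'mean',Q.mean(0),len(Q))
# chest top
for XX in(X,X2):
    P=near(XX,(.65,.42),.3,.168,.2); P=P[P[:,1]>.1]
    print('chest rect',cv2.minAreaRect(P[:,:2].astype(np.float32)),np.median(P[:,2]),len(P))
# tray: rim
    P=near(XX,(.5,-.3),.22,.010,.03); P=P[(P[:,1]<-.1)]
    g=near(XX,(.49,-.32),.06,-.02,.03); print('tray floor z',np.median(g[:,2]))
    print('tray',cv2.minAreaRect(P[:,:2].astype(np.float32)),len(P))
# handle pts in top
hp=X[195:222,140:200].reshape(-1,3); hp=hp[(hp[:,2]>.12)&(hp[:,2]<.16)]; print('handle',hp.mean(0),len(hp),cv2.minAreaRect(hp[:,:2].astype(np.float32)))
a=cv2.resize(im[105:190,200:320],None,fx=4,fy=4);b=cv2.resize(im2[195:280,215:335],None,fx=4,fy=4)
cv2.imwrite('pics/crop1.png',np.vstack([a,b])[:,:])
g=bot.calibration('wrist');print('wristcam',-np.array(g['R']).T@g['t'],g['R'])
E
```

```text
campos [0.481 0.037 1.098] [ 1.462 -0.231  1.146]
jar ztop 0.09 top circle [ 0.506 -0.     0.063] mean [ 0.505 -0.001  0.087] 383
jar ztop 0.089 top circle [0.512 0.    0.068] mean [0.512 0.002 0.086] 196
bottle ztop 0.149 top circle [0.68  0.031 0.034] mean [0.679 0.031 0.147] 120
bottle ztop 0.147 top circle [0.686 0.034 0.039] mean [0.686 0.033 0.145] 85
small ztop 0.116 top circle [ 0.763 -0.035  0.027] mean [ 0.762 -0.035  0.114] 71
small ztop 0.118 top circle [ 0.765 -0.033  0.027] mean [ 0.766 -0.033  0.116] 55
chest rect ((0.6669347882270813, 0.36551326513290405), (0.22337889671325684, 0.3625144958496094), 29.671981811523438) 0.17856101216960718 10863
tray floor z 0.0031483281768738608
tray ((0.5343971848487854, -0.33997276425361633), (0.2943987250328064, 0.3161488473415375), 58.25508117675781) 1153
chest rect ((0.6714087724685669, 0.3680702745914459), (0.2194518744945526, 0.36814481019973755), 29.714323043823242) 0.17867633019745272 5873
tray floor z 0.0030851509926896194
tray ((0.5346813201904297, -0.34435439109802246), (0.28542470932006836, 0.3185497522354126), 57.26126480102539) 913
handle [0.546 0.308 0.144] 349 ((0.5595319271087646, 0.3070109486579895), (0.05927344039082527, 0.13662096858024597), 29.13261604309082)
wristcam [0.169 0.632 0.374] [[ 0.37   0.929  0.001]
 [ 0.887 -0.354  0.295]
 [ 0.275 -0.109 -0.955]]
```

```bash
python3 -c "
import cv2;a=cv2.imread('pics/crop1.png');cv2.imwrite('pics/crop1.png',cv2.resize(a,(420,595)))"
```

```text
(no output)
```

View pics/crop1.png

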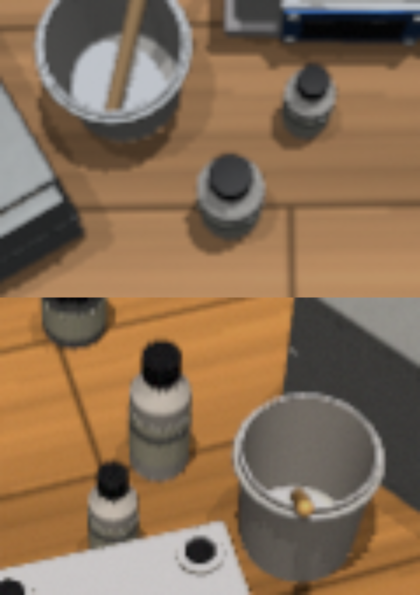

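The larger bottle is at top px (265,160) and scene px (261,227). It has the 34 mm cap and its top is at 0.148 m. The smaller look-alike is at top (288,132) and scene (247,255), top at 0.117 m, so the larger one is meant. The jar is at top (278,222); the mug at (217,304) is something else. Next I measure the tray, the bucket and the handle.

```bash
python3 - <<'E'
from h import *
np.set_printoptions(precision=3,suppress=True)
def L(n):
    z=np.load('last_'+n+'.npz');return z['im'],z['d'],dict(camera_matrix=z['K'],D=z['D'],R=z['R'],t=z['t'])
for n,seed in(('top',(386,225)),('scene',(140,220))):
    im,d,c=L(n);X=cloud(c,d)
    hsv=cv2.cvtColor(im,cv2.COLOR_BGR2HSV);m=((hsv[...,1]<60)&(hsv[...,2]>60)).astype(np.uint8)
    k,lab=cv2.connectedComponents(m); q=(lab==lab[seed[1],seed[0]]).astype(np.uint8)
    ct=max(cv2.findContours(q,0,1)[0],key=cv2.contourArea)[:,0]
    W=np.array([onz(c,u,v,.018)[:2] for u,v in ct],np.float32)
    print(n,'tray',cv2.minAreaRect(W),cv2.boundingRect(ct))
    # bucket
    m=(np.hypot(X[...,0]-.78,X[...,1]-.12)<.09)&(X[...,2]>.06)&(X[...,1]>.05); P=X[m]; zt=np.percentile(P[:,2],95)
    print('bucket',zt,cv2.minEnclosingCircle(P[P[:,2]>zt-.01][:,:2].astype(np.float32)))
    u=np.array([np.cos(np.radians(29.7)),np.sin(np.radians(29.7))]);v=np.array([-u[1],u[0]]);o=np.array([.669,.367])
    a=(X[...,:2]-o)@u; b=(X[...,:2]-o)@v
    for z0,z1 in((.173,.185),(.16,.172),(.13,.155)):
        m=(abs(b)<.17)&(X[...,2]>z0)&(X[...,2]<z1)&(abs(a)<.25)
        h,e=np.histogram(a[m],bins=np.arange(-.2,.15,.01)); print(z0,dict(zip(e.round(2).tolist(),h.tolist())))
    m=(X[...,2]>.13)&(X[...,2]<.155)&(a<-.145)&(a>-.19)&(abs(b)<.1)
    print('bar',a[m].min(),a[m].max(),b[m].min(),b[m].max(),X[m][:,2].max(),m.sum())
E
```

```text
top tray ((0.49323514103889465, -0.31882935762405396), (0.28183361887931824, 0.2218065708875656), 56.883426666259766) (326, 169, 121, 114)
bucket 0.14825850630716655 ((0.790706217288971, 0.13461649417877197), 0.08798258006572723)
0.173 {-0.2: 0, -0.19: 0, -0.18: 0, -0.17: 0, -0.16: 0, -0.15: 0, -0.14: 0, -0.13: 0, -0.12: 0, -0.11: 0, -0.1: 471, -0.09: 501, -0.08: 502, -0.07: 500, -0.06: 495, -0.05: 503, -0.04: 484, -0.03: 491, -0.02: 490, -0.01: 485, 0.0: 487, 0.01: 486, 0.02: 477, 0.03: 486, 0.04: 476, 0.05: 480, 0.06: 475, 0.07: 475, 0.08: 473, 0.09: 480, 0.1: 357, 0.11: 0, 0.12: 0, 0.13: 0}
0.16 {-0.2: 0, -0.19: 0, -0.18: 0, -0.17: 0, -0.16: 0, -0.15: 0, -0.14: 0, -0.13: 0, -0.12: 235, -0.11: 487, -0.1: 131, -0.09: 0, -0.08: 0, -0.07: 0, -0.06: 0, -0.05: 0, -0.04: 0, -0.03: 0, -0.02: 0, -0.01: 0, 0.0: 0, 0.01: 0, 0.02: 0, 0.03: 0, 0.04: 0, 0.05: 0, 0.06: 0, 0.07: 0, 0.08: 0, 0.09: 0, 0.1: 0, 0.11: 0, 0.12: 0, 0.13: 0}
0.13 {-0.2: 0, -0.19: 0, -0.18: 0, -0.17: 0, -0.16: 91, -0.15: 121, -0.14: 22, -0.13: 21, -0.12: 276, -0.11: 0, -0.1: 7, -0.09: 0, -0.08: 0, -0.07: 0, -0.06: 0, -0.0
[... 956 characters left out ...]
 -0.13: 0, -0.12: 1, -0.11: 176, -0.1: 9, -0.09: 1, -0.08: 2, -0.07: 0, -0.06: 0, -0.05: 0, -0.04: 0, -0.03: 0, -0.02: 0, -0.01: 0, 0.0: 0, 0.01: 0, 0.02: 0, 0.03: 1, 0.04: 0, 0.05: 0, 0.06: 0, 0.07: 0, 0.08: 0, 0.09: 0, 0.1: 40, 0.11: 54, 0.12: 0, 0.13: 0}
0.13 {-0.2: 0, -0.19: 0, -0.18: 0, -0.17: 0, -0.16: 0, -0.15: 67, -0.14: 46, -0.13: 14, -0.12: 2, -0.11: 0, -0.1: 0, -0.09: 0, -0.08: 0, -0.07: 0, -0.06: 0, -0.05: 0, -0.04: 0, -0.03: 0, -0.02: 0, -0.01: 0, 0.0: 0, 0.01: 0, 0.02: 0, 0.03: 0, 0.04: 0, 0.05: 0, 0.06: 0, 0.07: 0, 0.08: 0, 0.09: 0, 0.1: 74, 0.11: 125, 0.12: 0, 0.13: 0}
bar -0.14933134281650948 -0.14501378950647512 -0.06238137752014602 0.05366805819282494 0.1474340190888901 18
```

```bash
M="python3 -m handwheel"
python3 -m handwheel '[{"delta_rot":[0,0,0.182],"travel":[0,0,-0.4],"hand":85},{"delta_rot":[0,0,0.182],"travel":[0,0,-0.4],"hand":85},{"delta_rot":[0,0,0.182],"travel":[0,0,-0.4],"hand":85},{"delta_rot":[0,0,0.182],"travel":[0,0,-0.4],"hand":85},{"delta_rot":[0,0,0.182],"travel":[0,0,-0.4],"hand":85}]' 60
python3 -m handwheel '[{"delta_rot":[0,0,0.182],"travel":[0,0,-0.4],"hand":85},{"delta_rot":[0,0,0.182],"travel":[0,0,-0.4],"hand":85},{"delta_rot":[0,0,0.182],"travel":[0,0,-0.4],"hand":85},{"delta_rot":[0,0,0.182],"travel":[0,0,-0.4],"hand":85},{"delta_rot":[0,0,0.182],"travel":[0,0,-0.4],"hand":85}]'
python3 -c "
from h import *
print(bot.observe()['qpos'])
goto([.683,.032,.3],Ro.from_euler('xyz',[np.pi,0,np.radians(92.7)]))"
```

```text
time: 1.22
eef_pos: [0.2404, 0.604, 0.2717]
tcp_rot: [3.141, -0.0, 2.186]
ft_force: [0.2, -0.2, -0.2]
finger_gap: 0.0848
gripper_force: 0.0
time: 1.63
eef_pos: [0.2404, 0.604, 0.3117]
tcp_rot: [3.141, -0.001, 1.614]
ft_force: [-0.5, 0.7, -0.1]
finger_gap: 0.0848
gripper_force: 0.0
[1.10940616e+00 8.69183913e-02 1.55635794e+00 1.06787268e-05
 1.49773979e+00 1.06626393e+00]
travel [-5.905  4.175  0.115] drot [ 0.    -0.    -0.001] t 1.63
```

```bash
python3 -m handwheel '[{"delta_rot":[0,0,0],"travel":[-0.98,0.69,0],"hand":85},{"delta_rot":[0,0,0],"travel":[-0.98,0.69,0],"hand":85},{"delta_rot":[0,0,0],"travel":[-0.98,0.69,0],"hand":85}]' >/dev/null
python3 -m handwheel '[{"delta_rot":[0,0,0],"travel":[-0.98,0.69,0],"hand":85},{"delta_rot":[0,0,0],"travel":[-0.98,0.69,0],"hand":85},{"delta_rot":[0,0,0],"travel":[-0.98,0.69,0],"hand":85}]' >/dev/null
python3 -m handwheel '[{"delta_rot":[0,0,0],"travel":[-0.98,0.69,0],"hand":85},{"delta_rot":[0,0,0],"travel":[-0.98,0.69,0],"hand":85},{"delta_rot":[0,0,0],"travel":[-0.98,0.69,0],"hand":85}]' 
python3 -m handwheel '[{"delta_rot":[0,0,0],"travel":[-0.98,0.69,0],"hand":85},{"delta_rot":[0,0,0],"travel":[-0.98,0.69,0],"hand":85},{"delta_rot":[0,0,0],"travel":[-0.98,0.69,0],"hand":85}]' >/dev/null
python3 -m handwheel '[{"delta_rot":[0,0,0],"travel":[-0.98,0.69,0],"hand":85},{"delta_rot":[0,0,0],"travel":[-0.98,0.69,0],"hand":85},{"delta_rot":[0,0,0],"travel":[-0.98,0.69,0],"hand":85}]' 
python3 - <<'E'
from h import *
s=bot.observe();print(s['eef_pos'])
im,d,c=snap('wrist','w1.png');X=cloud(c,d)
for xy,z in(((.683,.032),.13),((.509,0),.07)):
    m=(np.hypot(X[...,0]-xy[0],X[...,1]-xy[1])<.06)&(X[...,2]>z)&(X[...,2]<.17)
    if m.sum()>20:
        P=X[m];zt=np.percentile(P[:,2],90);Q=P[P[:,2]>zt-.006];print(xy,zt,cv2.minEnclosingCircle(Q[:,:2].astype(np.float32)),m.sum())
goto([.683,.032,.3],Ro.from_euler('xyz',[np.pi,0,np.radians(92.7)]))
E
```

```text
time: 2.38
eef_pos: [0.4625, 0.3182, 0.3116]
tcp_rot: [3.141, -0.0, 1.619]
ft_force: [0.5, 0.8, 0.4]
finger_gap: 0.0848
gripper_force: 0.0
time: 2.88
eef_pos: [0.6099, 0.1289, 0.3115]
tcp_rot: [3.141, 0.0, 1.618]
ft_force: [0.9, 0.7, 0.9]
finger_gap: 0.0852
gripper_force: 0.0
[0.60989803 0.12888733 0.31147201]
(0.683, 0.032) 0.14854177596451043 ((0.6825512647628784, 0.029137857258319855), 0.017207209020853043) 920
(0.509, 0) 0.08836640436094836 ((0.507891058921814, -0.0016375061823055148), 0.032237421721220016) 1733
travel [-0.949  0.661  0.114] drot [ 0.001  0.001 -0.001] t 2.93
```

View pics/w1.png

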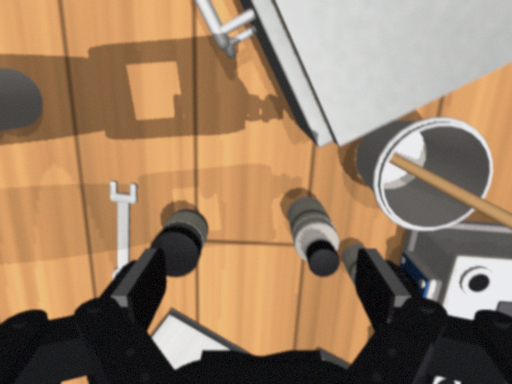

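```bash
python3 -m handwheel '[{"delta_rot":[0,0,0],"travel":[-0.98,0.68,0.3],"hand":80},{"delta_rot":[0,0,0],"travel":[-0.98,0.68,0.3],"hand":75},{"delta_rot":[0,0,0],"travel":[-0.98,0.68,0.3],"hand":70},{"delta_rot":[0,0,0],"travel":[-1,0.68,0.3],"hand":70}]' 90
python3 -m handwheel '[{"delta_rot":[0,0,0],"travel":[-0.03,0,0.8],"hand":70},{"delta_rot":[0,0,0],"travel":[-0.03,0,0.98],"hand":70},{"delta_rot":[0,0,0],"travel":[-0.03,0,0.98],"hand":70},{"delta_rot":[0,0,0],"travel":[-0.03,0,0.98],"hand":70}]' 
python3 -m handwheel '[{"delta_rot":[0,0,0],"travel":[0,0,0.4],"hand":70},{"delta_rot":[0,0,0],"travel":[0,0,0.7],"hand":70},{"delta_rot":[0,0,0],"travel":[0,0,0.7],"hand":70}]'
python3 -m handwheel '[{"delta_rot":[0,0,0],"travel":[0,0,0],"hand":20},{"delta_rot":[0,0,0],"travel":[0,0,0],"hand":20},{"delta_rot":[0,0,0],"travel":[0,0,0],"hand":20},{"delta_rot":[0,0,0],"travel":[0,0,0],"hand":20},{"delta_rot":[0,0,0],"travel":[0,0,0],"hand":20}]' 90
python3 -m handwheel '[{"delta_rot":[0,0,0],"travel":[0,0,0],"hand":20},{"delta_rot":[0,0,0],"travel":[0,0,0],"hand":20},{"delta_rot":[0,0,0],"travel":[0,0,0],"hand":20},{"delta_rot":[0,0,0],"travel":[0,0,0],"hand":20}]' 90
```

```text
time: 3.27
eef_pos: [0.6831, 0.0294, 0.2774]
tcp_rot: [-3.138, 0.002, 1.614]
ft_force: [-2.2, 0.8, -0.6]
finger_gap: 0.0701
gripper_force: 0.0
time: 3.6
eef_pos: [0.6781, 0.0318, 0.1767]
tcp_rot: [-3.13, -0.001, 1.619]
ft_force: [-0.2, 0.5, -0.5]
finger_gap: 0.0699
gripper_force: 0.0
time: 3.85
eef_pos: [0.6785, 0.0321, 0.1086]
tcp_rot: [-3.133, -0.001, 1.62]
ft_force: [-1.3, -0.4, -1.4]
finger_gap: 0.0701
gripper_force: 0.0
time: 4.27
eef_pos: [0.6838, 0.0317, 0.1181]
tcp_rot: [3.136, 0.0, 1.619]
ft_force: [-1.7, 0.7, 7.0]
finger_gap: 0.032
gripper_force: 88.7
time: 4.6
eef_pos: [0.6838, 0.0316, 0.1181]
tcp_rot: [3.136, 0.0, 1.619]
ft_force: [-1.8, 0.7, 6.4]
finger_gap: 0.0318
gripper_force: 88.7
```

```bash
cat > rec.py <<'E'
from station import bot
import json
s=bot.observe(); open('rec.jsonl','a').write(json.dumps([list(map(float,s['qpos'])),list(map(float,s['eef_pos'])),list(map(float,s['tcp_rot']))])+'\n')
E
python3 rec.py
python3 -m handwheel '[{"delta_rot":[0,0,0],"travel":[0,0,-0.3],"hand":20},{"delta_rot":[0,0,0],"travel":[0,0,-0.7],"hand":20},{"delta_rot":[0,0,0],"travel":[0,0,-1],"hand":20},{"delta_rot":[0,0,0],"travel":[0,0,-1],"hand":20}]' 
python3 rec.py
python3 -m handwheel '[{"delta_rot":[0,0,0],"travel":[0,-0.6,-0.4],"hand":20},{"delta_rot":[0,0,0],"travel":[0,-0.9,-0.7],"hand":20},{"delta_rot":[0,0,0],"travel":[0,-1,-1],"hand":20},{"delta_rot":[0,0,0],"travel":[0,-1,-1],"hand":20}]' >/dev/null
python3 rec.py
python3 -m handwheel '[{"delta_rot":[-0.1,0,0],"travel":[0,0,-0.4],"hand":20},{"delta_rot":[-0.19,0,0],"travel":[0,0,-0.7],"hand":20},{"delta_rot":[-0.19,0,0],"travel":[0,0,-1],"hand":20},{"delta_rot":[-0.19,0,0],"travel":[0,0,-1],"hand":20},{"delta_rot":[-0.19,0,0],"travel":[0,0,-1],"hand":20}]' 
python3 rec.py
python3 - <<'E'
import json,numpy as np
from scipy.optimize import least_squares
D=[json.loads(l) for l in open('rec.jsonl')]
D.append([[1.109,.125,1.652,0,1.367,-.083],[.24,.603,.23],[-3.139,0,2.763]]);D.append([[1.1094,.08692,1.55636,0,1.49774,1.066],[.2404,.604,.3117],[3.141,0,1.614]])
def f(p):
    a,h,L1,L2,L3,o=p;e=[]
    for q,x,_ in D:
        A=q[1];B=A+q[2];C=B+q[4];r=np.hypot(x[0],x[1])
        e+=[a+L1*np.sin(A)+o*np.cos(A)+L2*np.sin(B)+L3*np.sin(C)-r, h+L1*np.cos(A)-o*np.sin(A)+L2*np.cos(B)+L3*np.cos(C)-x[2]]
    return e
for q,x,_ in D: print(np.round(q,3),np.round(x,3))
s=least_squares(f,[0,.35,.4,.4,.25,0]);print(s.x.round(4),np.abs(s.fun).max())
E
```

```text
time: 4.93
eef_pos: [0.6862, 0.0315, 0.2248]
tcp_rot: [3.125, 0.001, 1.619]
ft_force: [1.3, -0.9, 0.5]
finger_gap: 0.032
gripper_force: 89.9
time: 5.68
eef_pos: [0.5815, 0.0268, 0.4194]
tcp_rot: [2.531, 0.001, 1.619]
ft_force: [0.2, 0.9, -3.3]
finger_gap: 0.0314
gripper_force: 90.9
[-0.032  0.282  1.664  0.     1.19  -0.081] [0.684 0.032 0.118]
[-0.032  0.197  1.579  0.     1.348 -0.081] [0.686 0.032 0.225]
[-0.046 -0.071  1.704 -0.     1.503 -0.095] [0.581 0.027 0.319]
[-0.081 -0.442  1.923  0.084  1.056 -0.148] [0.582 0.027 0.419]
[ 1.109  0.125  1.652  0.     1.367 -0.083] [0.24  0.603 0.23 ]
[1.109 0.087 1.556 0.    1.498 1.066] [0.24  0.604 0.312]
[ 0.0017  0.2065  0.4154  0.6118  0.2641 -0.0014] 0.003381426992022707
```

```bash
cat > plan.py <<'E'
import numpy as np
from h import *
def fk(q2,q3,q5):
    A,B=q2,q2+q3;C=B+q5
    return np.array([.4154*np.sin(A)+.6118*np.sin(B)+.2641*np.sin(C),.2065+.4154*np.cos(A)+.6118*np.cos(B)+.2641*np.cos(C),C])
def plan(q1,N,lat=0):
    s=bot.observe();q=s['qpos'];q0=np.array([q[1],q[2],q[4]]);w=[fk(*(q0+(np.array(q1)-q0)*k/N)) for k in range(N+1)]
    for a,b in zip(w,w[1:]):
        th=a[2]; d=b-a
        ty=d[0]*(-np.cos(th))+d[1]*np.sin(th)   # tool y: radial outward when down (C=pi)
        tz=d[0]*np.sin(th)+d[1]*np.cos(th)
        print('rot x %.3f travel y %.2f z %.2f'%(d[2]/np.pi, ty/.1, tz/.1), 'r %.3f z %.3f tilt %.0f'%(b[0],b[1],180-np.degrees(b[2])))
    print('start fk',w[0],s['eef_pos'])
E
python3 -m handwheel '[{"delta_rot":[0,0,0],"travel":[0.4,0,0],"hand":20},{"delta_rot":[0,0,0],"travel":[0.54,0,0],"hand":20},{"delta_rot":[0,0,0],"travel":[0.54,0,0],"hand":20}]'
python3 -c "
from plan import *
print(bot.observe()['qpos'].round(3))
plan([-.15,.42,.4],11)"
```

```text
time: 5.93
eef_pos: [0.5778, 0.0827, 0.4136]
tcp_rot: [2.544, -0.001, 1.622]
ft_force: [0.1, -1.1, -1.0]
finger_gap: 0.0316
gripper_force: 91.0
[ 0.049 -0.429  1.92   0.002  1.054 -0.002]
rot x -0.054 travel y 0.85 z -0.63 r 0.621 z 0.515 tilt 44
rot x -0.054 travel y 0.88 z -0.59 r 0.644 z 0.618 tilt 54
rot x -0.054 travel y 0.91 z -0.55 r 0.653 z 0.724 tilt 64
rot x -0.054 travel y 0.93 z -0.51 r 0.649 z 0.830 tilt 73
rot x -0.054 travel y 0.94 z -0.47 r 0.631 z 0.934 tilt 83
rot x -0.054 travel y 0.96 z -0.43 r 0.600 z 1.034 tilt 93
rot x -0.054 travel y 0.97 z -0.40 r 0.555 z 1.129 tilt 103
rot x -0.054 travel y 0.97 z -0.37 r 0.498 z 1.216 tilt 112
rot x -0.054 travel y 0.98 z -0.34 r 0.430 z 1.293 tilt 122
rot x -0.054 travel y 0.98 z -0.31 r 0.352 z 1.360 tilt 132
rot x -0.054 travel y 0.98 z -0.28 r 0.265 z 1.414 tilt 142
start fk [0.58548357 0.41486241 2.54446193] [0.57780604 0.08274137 0.41362106]
```

```bash
python3 -m handwheel '[{"delta_rot":[-0.035,0,0],"travel":[0,0.4,-0.3],"hand":20},{"delta_rot":[-0.054,0,0],"travel":[0,0.85,-0.63],"hand":20},{"delta_rot":[-0.054,0,0],"travel":[0,0.85,-0.63],"hand":20}]' >/dev/null
python3 -m handwheel '[{"delta_rot":[-0.035,0,0],"travel":[0,0.5,-0.3],"hand":20},{"delta_rot":[-0.054,0,0],"travel":[0,0.88,-0.59],"hand":20},{"delta_rot":[-0.054,0,0],"travel":[0,0.88,-0.59],"hand":20}]' >/dev/null
python3 -m handwheel '[{"delta_rot":[-0.035,0,0],"travel":[0,0.5,-0.3],"hand":20},{"delta_rot":[-0.054,0,0],"travel":[0,0.91,-0.55],"hand":20},{"delta_rot":[-0.054,0,0],"travel":[0,0.91,-0.55],"hand":20}]'
python3 -m handwheel '[{"delta_rot":[-0.035,0,0],"travel":[0,0.5,-0.3],"hand":20},{"delta_rot":[-0.054,0,0],"travel":[0,0.93,-0.51],"hand":20},{"delta_rot":[-0.054,0,0],"travel":[0,0.93,-0.51],"hand":20}]' >/dev/null
python3 -m handwheel '[{"delta_rot":[-0.035,0,0],"travel":[0,0.5,-0.3],"hand":20},{"delta_rot":[-0.054,0,0],"travel":[0,0.94,-0.47],"hand":20},{"delta_rot":[-0.054,0,0],"travel":[0,0.94,-0.47],"hand":20}]' >/dev/null
python3 -m handwheel '[{"delta_rot":[-0.035,0,0],"travel":[0,0.5,-0.2],"hand":20},{"delta_rot":[-0.054,0,0],"travel":[0,0.96,-0.43],"hand":20},{"delta_rot":[-0.054,0,0],"travel":[0,0.96,-0.43],"hand":20}]'
python3 -c "
from plan import *
print(bot.observe()['qpos'].round(3))
plan([-.15,.42,.4],5)"
```

```text
time: 6.68
eef_pos: [0.6448, 0.0834, 0.727]
tcp_rot: [2.03, 0.001, 1.619]
ft_force: [0.1, -0.7, -1.1]
finger_gap: 0.0321
gripper_force: 91.2
time: 7.43
eef_pos: [0.5913, 0.0808, 1.0365]
tcp_rot: [1.522, 0.001, 1.618]
ft_force: [-1.3, 0.2, -1.8]
finger_gap: 0.0321
gripper_force: 91.3
[ 0.044 -0.373  1.211  0.005  0.684 -0.005]
rot x -0.054 travel y 1.02 z -0.33 r 0.529 z 1.115 tilt 103
rot x -0.054 travel y 1.00 z -0.29 r 0.479 z 1.207 tilt 112
rot x -0.054 travel y 0.99 z -0.26 r 0.417 z 1.288 tilt 122
rot x -0.054 travel y 0.97 z -0.24 r 0.345 z 1.358 tilt 132
rot x -0.054 travel y 0.95 z -0.22 r 0.265 z 1.414 tilt 142
start fk [0.5670705  1.01545905 1.5219473 ] [0.59129472 0.08078172 1.03652338]
```

```bash
python3 -m handwheel '[{"delta_rot":[-0.035,0,0],"travel":[0,0.5,-0.2],"hand":20},{"delta_rot":[-0.054,0,0],"travel":[0,0.97,-0.38],"hand":20},{"delta_rot":[-0.054,0,0],"travel":[0,0.97,-0.38],"hand":20}]' >/dev/null
python3 -m handwheel '[{"delta_rot":[-0.035,0,0],"travel":[0,0.5,-0.2],"hand":20},{"delta_rot":[-0.054,0,0],"travel":[0,0.97,-0.34],"hand":20},{"delta_rot":[-0.054,0,0],"travel":[0,0.97,-0.34],"hand":20}]' >/dev/null
python3 -m handwheel '[{"delta_rot":[-0.035,0,0],"travel":[0,0.5,-0.2],"hand":20},{"delta_rot":[-0.054,0,0],"travel":[0,0.97,-0.31],"hand":20},{"delta_rot":[-0.054,0,0],"travel":[0,0.97,-0.31],"hand":20}]'
python3 rec.py
python3 -m handwheel '[{"delta_rot":[-0.035,0,0],"travel":[0,0.5,-0.2],"hand":20},{"delta_rot":[-0.054,0,0],"travel":[0,0.97,-0.28],"hand":20},{"delta_rot":[-0.054,0,0],"travel":[0,0.97,-0.28],"hand":20}]'
python3 -m handwheel '[{"delta_rot":[-0.035,0,0],"travel":[0,0.5,-0.2],"hand":20},{"delta_rot":[-0.054,0,0],"travel":[0,0.96,-0.26],"hand":20},{"delta_rot":[-0.054,0,0],"travel":[0,0.96,-0.26],"hand":20}]'
python3 -c "
from station import bot
print(bot.observe()['qpos'].round(3))"
```

```text
time: 8.18
eef_pos: [0.428, 0.073, 1.2977]
tcp_rot: [1.011, 0.001, 1.618]
ft_force: [-1.4, 0.3, -1.3]
finger_gap: 0.032
gripper_force: 91.4
time: 8.43
eef_pos: [0.3527, 0.0695, 1.3651]
tcp_rot: [0.841, 0.001, 1.618]
ft_force: [-1.2, -0.1, -1.8]
finger_gap: 0.0319
gripper_force: 91.4
time: 8.68
eef_pos: [0.2619, 0.0643, 1.4254]
tcp_rot: [0.669, 0.001, 1.617]
ft_force: [-3.9, -0.3, -0.9]
finger_gap: 0.0319
gripper_force: 91.7
[ 0.028 -0.354  0.703  0.04   0.32  -0.024]
```

```bash
python3 rec.py
for i in 1 2 3 4 5; do python3 -m handwheel '[{"delta_rot":[0,0,0],"travel":[0,0,0],"hand":20},{"delta_rot":[0,0,0],"travel":[0,0,0],"hand":20},{"delta_rot":[0,0,0],"travel":[0,0,0],"hand":20},{"delta_rot":[0,0,0],"travel":[0,0,0],"hand":20},{"delta_rot":[0,0,0],"travel":[0,0,0],"hand":20}]' | tail -6 | tr '\n' ' '; done
python3 - <<'E'
import json,numpy as np
from scipy.optimize import least_squares
D=[json.loads(l) for l in open('rec.jsonl')]
def f(p):
    a,h,L1,L2,L3,o,lat,o2=p;e=[]
    for q,x,_ in D:
        A=q[1];B=A+q[2];C=B+q[4];r=np.sqrt(x[0]**2+x[1]**2-lat**2)
        e+=[a+L1*np.sin(A)+o*np.cos(A)+L2*np.sin(B)+o2*np.cos(B)+L3*np.sin(C)-r, h+L1*np.cos(A)-o*np.sin(A)+L2*np.cos(B)-o2*np.sin(B)+L3*np.cos(C)-x[2]]
    return e
s=least_squares(f,[0,.2,.42,.6,.25,0,.054,0]);print(s.x.round(4),np.abs(s.fun).max())
E
python3 -c "
from plan import *
s=bot.observe();print(s['qpos'].round(3),s['eef_pos'],s['tcp_rot'])
plan([-.42,1.92,1.05],11)"
```

```text
time: 9.1 eef_pos: [0.2797, 0.0653, 1.4175] tcp_rot: [0.69, 0.0, 1.619] ft_force: [0.3, -0.9, -2.6] finger_gap: 0.0319 gripper_force: 91.6 time: 9.52 eef_pos: [0.2742, 0.0652, 1.4197] tcp_rot: [0.684, 0.0, 1.62] ft_force: [-0.5, 0.0, -1.8] finger_gap: 0.0318 gripper_force: 91.6 time: 9.93 eef_pos: [0.2747, 0.0652, 1.4196] tcp_rot: [0.684, 0.0, 1.62] ft_force: [-0.1, -0.4, -3.0] finger_gap: 0.032 gripper_force: 91.6 time: 10.35 eef_pos: [0.2746, 0.0652, 1.4196] tcp_rot: [0.684, 0.0, 1.62] ft_force: [-0.7, 0.9, -3.4] finger_gap: 0.0319 gripper_force: 91.6 time: 10.77 eef_pos: [0.2746, 0.0652, 1.4196] tcp_rot: [0.684, 0.0, 1.62] ft_force: [0.1, -0.6, -2.4] finger_gap: 0.0318 gripper_force: 91.6 [-0.0007  0.2246  0.4487  0.6113  0.2778  0.0009  0.0648  0.0379] 0.00030024990949728547
[ 0.03  -0.35   0.714  0.04   0.321 -0.023] [0.27459316 0.06521785 1.41959963] [6.84240841e-01 4.66520880e-04 1.61966225e+00]
rot x 0.054 travel y -1.04 z 0.11 r 0.329 z 1.316 tilt 131
rot x 0.054 travel y -1.03 z 0.15 r 0.408 z 1.247 tilt 121
rot x 0.054 travel y -1.02 z 0.18 r 0.477 z 1.170 tilt 112
rot x 0.054 travel y -1.01 z 0.22 r 0.535 z 1.084 tilt 102
rot x 0.054 travel y -0.99 z 0.26 r 0.581 z 0.992 tilt 92
rot x 0.054 travel y -0.98 z 0.29 r 0.614 z 0.895 tilt 82
rot x 0.054 travel y -0.96 z 0.33 r 0.634 z 0.796 tilt 73
rot x 0.054 travel y -0.93 z 0.36 r 0.641 z 0.697 tilt 63
rot x 0.054 travel y -0.91 z 0.40 r 0.636 z 0.598 tilt 53
rot x 0.054 travel y -0.88 z 0.43 r 0.618 z 0.502 tilt 44
rot x 0.054 travel y -0.85 z 0.46 r 0.588 z 0.410 tilt 34
start fk [0.24186896 1.37314571 0.68438   ] [0.27459316 0.06521785 1.41959963]
```

```bash
cat > plan.py <<'E'
import numpy as np
from h import *
from scipy.optimize import least_squares
def fk(q2,q3,q5):
    A,B=q2,q2+q3;C=B+q5
    return np.array([.4487*np.sin(A)+.6113*np.sin(B)+.0379*np.cos(B)+.2778*np.sin(C),.2246+.4487*np.cos(A)+.6113*np.cos(B)-.0379*np.sin(B)+.2778*np.cos(C),C])
def ik(r,z,tilt):
    t=np.array([r,z,np.pi-np.radians(tilt)])
    s=least_squares(lambda q:fk(*q)-t,[-.1,1.5,1.2],bounds=([-1.02,.03,.33],[2.33,2.71,2.68]));return s.x,s.cost
def plan(q1,N):
    s=bot.observe();q=s['qpos'];q0=np.array([q[1],q[2],q[4]]);w=[fk(*(q0+(np.array(q1)-q0)*k/N)) for k in range(N+1)]
    for a,b in zip(w,w[1:]):
        th=a[2]; d=b-a
        ty=d[0]*(-np.cos(th))+d[1]*np.sin(th)
        tz=d[0]*np.sin(th)+d[1]*np.cos(th)
        print('rot x %.3f y %.2f z %.2f'%(d[2]/np.pi, ty/.1, tz/.1), 'r %.3f z %.3f tilt %.0f'%(b[0],b[1],180-np.degrees(b[2])))
    print('q1',np.round(q1,3),'start fk',w[0],s['eef_pos'])
E
python3 -c "
from plan import *
q,c=ik(.56,.34,0);print(c)
plan(q,12)"
```

```text
2.42164035658549e-24
rot x 0.065 y -1.23 z 0.15 r 0.379 z 1.353 tilt 129
rot x 0.065 y -1.19 z 0.22 r 0.471 z 1.274 tilt 117
rot x 0.065 y -1.16 z 0.28 r 0.549 z 1.184 tilt 106
rot x 0.065 y -1.11 z 0.34 r 0.611 z 1.086 tilt 94
rot x 0.065 y -1.06 z 0.39 r 0.658 z 0.983 tilt 82
rot x 0.065 y -1.00 z 0.44 r 0.687 z 0.878 tilt 70
rot x 0.065 y -0.95 z 0.48 r 0.701 z 0.773 tilt 59
rot x 0.065 y -0.88 z 0.51 r 0.698 z 0.671 tilt 47
rot x 0.065 y -0.82 z 0.53 r 0.681 z 0.574 tilt 35
rot x 0.065 y -0.75 z 0.55 r 0.651 z 0.486 tilt 23
rot x 0.065 y -0.69 z 0.56 r 0.610 z 0.408 tilt 12
rot x 0.065 y -0.63 z 0.56 r 0.560 z 0.340 tilt -0
q1 [-0.112  1.707  1.547] start fk [0.27434916 1.41919927 0.68438   ] [0.27459316 0.06521785 1.41959963]
```

```bash
python3 -m handwheel '[{"delta_rot":[0.026,0,0],"travel":[0,-0.45,0.05],"hand":20},{"delta_rot":[0.052,0,0],"travel":[0,-0.99,0.1],"hand":20},{"delta_rot":[0.052,0,0],"travel":[0,-0.99,0.1],"hand":20}]' >/dev/null
python3 -m handwheel '[{"delta_rot":[0.026,0,0],"travel":[0,-0.45,0.05],"hand":20},{"delta_rot":[0.052,0,0],"travel":[0,-0.97,0.15],"hand":20},{"delta_rot":[0.052,0,0],"travel":[0,-0.97,0.15],"hand":20}]' >/dev/null
python3 -m handwheel '[{"delta_rot":[0.026,0,0],"travel":[0,-0.45,0.1],"hand":20},{"delta_rot":[0.052,0,0],"travel":[0,-0.95,0.19],"hand":20},{"delta_rot":[0.052,0,0],"travel":[0,-0.95,0.19],"hand":20}]' >/dev/null
python3 -m handwheel '[{"delta_rot":[0.026,0,0],"travel":[0,-0.45,0.1],"hand":20},{"delta_rot":[0.052,0,0],"travel":[0,-0.93,0.23],"hand":20},{"delta_rot":[0.052,0,0],"travel":[0,-0.93,0.23],"hand":20}]' 
python3 -m handwheel '[{"delta_rot":[0.026,0,0],"travel":[0,-0.45,0.15],"hand":20},{"delta_rot":[0.052,0,0],"travel":[0,-0.9,0.27],"hand":20},{"delta_rot":[0.052,0,0],"travel":[0,-0.9,0.27],"hand":20}]' >/dev/null
python3 -m handwheel '[{"delta_rot":[0.026,0,0],"travel":[0,-0.45,0.15],"hand":20},{"delta_rot":[0.052,0,0],"travel":[0,-0.87,0.3],"hand":20},{"delta_rot":[0.052,0,0],"travel":[0,-0.87,0.3],"hand":20}]' >/dev/null
python3 -m handwheel '[{"delta_rot":[0.026,0,0],"travel":[0,-0.45,0.15],"hand":20},{"delta_rot":[0.052,0,0],"travel":[0,-0.83,0.33],"hand":20},{"delta_rot":[0.052,0,0],"travel":[0,-0.83,0.33],"hand":20}]' 
python3 -m handwheel '[{"delta_rot":[0.026,0,0],"travel":[0,-0.4,0.15],"hand":20},{"delta_rot":[0.052,0,0],"travel":[0,-0.79,0.36],"hand":20},{"delta_rot":[0.052,0,0],"travel":[0,-0.79,0.36],"hand":20}]' >/dev/null
python3 -m handwheel '[{"delta_rot":[0.026,0,0],"travel":[0,-0.4,0.2],"hand":20},{"delta_rot":[0.052,0,0],"travel":[0,-0.75,0.38],"hand":20},{"delta_rot":[0.052,0,0],"travel":[0,-0.75,0.38],"hand":20}]' >/dev/null
python3 -m handwheel '[{"delta_rot":[0.026,0,0],"travel":[0,-0.4,0.2],"hand":20},{"delta_rot":[0.052,0,0],"travel":[0,-0.71,0.4],"hand":20},{"delta_rot":[0.052,0,0],"travel":[0,-0.71,0.4],"hand":20}]' 
python3 -c "
from plan import *
q,c=ik(.56,.34,0)
plan(q,5);print(bot.observe()['qpos'].round(3))"
```

```text
time: 11.77
eef_pos: [0.5625, 0.079, 1.1478]
tcp_rot: [1.351, 0.0, 1.619]
ft_force: [1.9, 0.7, -2.9]
finger_gap: 0.0318
gripper_force: 91.5
time: 12.52
eef_pos: [0.668, 0.0841, 0.8958]
tcp_rot: [1.837, 0.0, 1.62]
ft_force: [0.8, -0.3, -4.6]
finger_gap: 0.0323
gripper_force: 91.4
time: 13.27
eef_pos: [0.6788, 0.0845, 0.6466]
tcp_rot: [2.324, 0.0, 1.62]
ft_force: [1.8, -0.0, -4.8]
finger_gap: 0.032
gripper_force: 91.2
rot x 0.052 y -0.60 z 0.42 r 0.671 z 0.574 tilt 37
rot x 0.052 y -0.56 z 0.43 r 0.652 z 0.506 tilt 28
rot x 0.052 y -0.52 z 0.43 r 0.627 z 0.444 tilt 19
rot x 0.052 y -0.47 z 0.43 r 0.596 z 0.388 tilt 9
rot x 0.052 y -0.43 z 0.42 r 0.560 z 0.340 tilt -0
q1 [-0.112  1.707  1.547] start fk [0.68115248 0.64639094 2.32362995] [0.67875342 0.08453342 0.64655807]
[ 0.044 -0.243  1.46   0.003  1.107 -0.005]
```

```bash
python3 -m handwheel '[{"delta_rot":[0.026,0,0],"travel":[-0.3,-0.3,0.2],"hand":20},{"delta_rot":[0.052,0,0],"travel":[-0.6,-0.6,0.42],"hand":20},{"delta_rot":[0.052,0,0],"travel":[-0.9,-0.6,0.42],"hand":20}]' >/dev/null
python3 -m handwheel '[{"delta_rot":[0.026,0,0],"travel":[-0.3,-0.3,0.2],"hand":20},{"delta_rot":[0.052,0,0],"travel":[-0.6,-0.56,0.43],"hand":20},{"delta_rot":[0.052,0,0],"travel":[-0.9,-0.56,0.43],"hand":20}]' >/dev/null
python3 -m handwheel '[{"delta_rot":[0.026,0,0],"travel":[-0.3,-0.3,0.2],"hand":20},{"delta_rot":[0.052,0,0],"travel":[-0.6,-0.52,0.43],"hand":20},{"delta_rot":[0.052,0,0],"travel":[-0.9,-0.52,0.43],"hand":20}]' >/dev/null
python3 -m handwheel '[{"delta_rot":[0.026,0,0],"travel":[-0.3,-0.3,0.2],"hand":20},{"delta_rot":[0.052,0,0],"travel":[-0.6,-0.47,0.43],"hand":20},{"delta_rot":[0.052,0,0],"travel":[-0.9,-0.47,0.43],"hand":20}]' 
python3 -m handwheel '[{"delta_rot":[0.026,0,0],"travel":[-0.3,-0.3,0.2],"hand":20},{"delta_rot":[0.052,0,0],"travel":[-0.6,-0.43,0.42],"hand":20},{"delta_rot":[0.052,0,0],"travel":[-0.9,-0.43,0.42],"hand":20}]' 
python3 -c "
from plan import *
print(bot.observe()['qpos'].round(3))
s=bot.observe();print(s['eef_pos'],s['tcp_rot'])
goto([.4924,-.4165,.2],Ro.from_euler('xyz',[np.pi,0,1.619]))"
```

```text
time: 14.27
eef_pos: [0.613, -0.2812, 0.3911]
tcp_rot: [2.97, 0.003, 1.62]
ft_force: [0.4, 0.8, -3.5]
finger_gap: 0.0319
gripper_force: 91.2
time: 14.52
eef_pos: [0.5821, -0.3732, 0.3419]
tcp_rot: [3.133, 0.004, 1.62]
ft_force: [0.3, 0.1, -4.5]
finger_gap: 0.0321
gripper_force: 91.3
[-0.649  0.166  1.421  0.002  1.547 -0.698]
[ 0.58213205 -0.37323867  0.34191849] [3.13340874 0.00366888 1.62007261]
travel [-0.383 -0.929  1.413] drot [0.003 0.001 0.   ] t 14.52
```

```bash
python3 -m handwheel '[{"delta_rot":[0.003,0.001,0],"travel":[-0.2,-0.4,0.2],"hand":20},{"delta_rot":[0.003,0.001,0],"travel":[-0.3,-0.7,0.6],"hand":20},{"delta_rot":[0.003,0.001,0],"travel":[-0.38,-0.93,0.9],"hand":20},{"delta_rot":[0.003,0.001,0],"travel":[-0.38,-0.93,1],"hand":20},{"delta_rot":[0.003,0.001,0],"travel":[-0.38,-0.93,1],"hand":20}]'
python3 -m handwheel '[{"delta_rot":[0,0,0],"travel":[0,0,0],"hand":20},{"delta_rot":[0,0,0],"travel":[0,0,0],"hand":20}]'
python3 - <<'E'
from h import *
im,d,c=snap('top','top2.png');X=cloud(c,d)
im2,d2,c2=snap('scene')
cv2.imwrite('pics/m2.png',np.hstack([cv2.resize(im[140:300,300:470],(510,480)),cv2.resize(im2[100:280,60:220],(427,480))])[:, :800] if 0 else np.hstack([cv2.resize(im[140:300,300:470],(400,376)),cv2.resize(im2[100:280,60:220],(334,376))]))
s=bot.observe();print(s['eef_pos'],s['tcp_rot'])
goto([.4924,-.4165,.1255],Ro.from_euler('xyz',[np.pi,0,1.619]))
E
```

```text
time: 14.93
eef_pos: [0.4892, -0.4149, 0.2402]
tcp_rot: [-3.139, -0.002, 1.617]
ft_force: [-1.4, 1.3, -2.8]
finger_gap: 0.0321
gripper_force: 91.4
time: 15.1
eef_pos: [0.4932, -0.4149, 0.2477]
tcp_rot: [3.138, 0.004, 1.62]
ft_force: [0.9, -0.1, -1.8]
finger_gap: 0.0319
gripper_force: 91.4
[ 0.49318542 -0.4144343   0.24768004] [3.13842563 0.00324838 1.62087343]
travel [-0.016 -0.013  1.222] drot [0.001 0.001 0.001] t 15.2
```

View pics/m2.png

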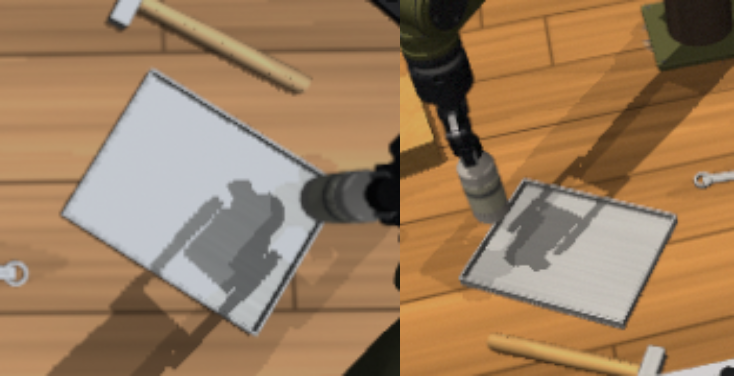

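```bash
python3 -m handwheel '[{"delta_rot":[0,0,0],"travel":[-0.02,-0.01,0.3],"hand":20},{"delta_rot":[0,0,0],"travel":[-0.02,-0.01,0.6],"hand":20},{"delta_rot":[0,0,0],"travel":[-0.02,-0.01,0.9],"hand":20},{"delta_rot":[0,0,0],"travel":[-0.02,-0.01,1],"hand":20},{"delta_rot":[0,0,0],"travel":[-0.02,-0.01,1],"hand":20}]'
python3 -m handwheel '[{"delta_rot":[0,0,0],"travel":[0,0,0.08],"hand":20},{"delta_rot":[0,0,0],"travel":[0,0,0.14],"hand":20},{"delta_rot":[0,0,0],"travel":[0,0,0.18],"hand":20},{"delta_rot":[0,0,0],"travel":[0,0,0.18],"hand":20}]'
python3 -c "
from station import bot
print(bot.observe()['eef_pos'],bot.observe()['tcp_rot'])"
```

```text
time: 15.62
eef_pos: [0.4892, -0.4138, 0.1411]
tcp_rot: [-3.136, -0.006, 1.621]
ft_force: [0.2, -0.1, -1.9]
finger_gap: 0.0322
gripper_force: 91.4
time: 15.95
eef_pos: [0.4897, -0.4153, 0.1259]
tcp_rot: [-3.14, -0.002, 1.62]
ft_force: [-1.1, -0.0, -2.3]
finger_gap: 0.032
gripper_force: 91.4
[ 0.48969344 -0.41529552  0.12589656] [-3.13955658e+00 -2.11299195e-03  1.61972202e+00]
```

```bash
python3 -m handwheel '[{"delta_rot":[0,0,0],"travel":[0,0,0.02],"hand":20},{"delta_rot":[0,0,0],"travel":[0,0,0.02],"hand":20},{"delta_rot":[0,0,0],"travel":[0,0,0.02],"hand":20}]'
python3 -m handwheel '[{"delta_rot":[0,0,0],"travel":[0,0,0.02],"hand":20},{"delta_rot":[0,0,0],"travel":[0,0,0.02],"hand":20},{"delta_rot":[0,0,0],"travel":[0,0,0.02],"hand":20}]'
```

```text
time: 16.2
eef_pos: [0.4896, -0.4153, 0.124]
tcp_rot: [-3.14, -0.002, 1.62]
ft_force: [-0.1, -0.3, -2.6]
finger_gap: 0.0314
gripper_force: 91.4
time: 16.45
eef_pos: [0.4898, -0.4155, 0.1222]
tcp_rot: [-3.14, -0.002, 1.62]
ft_force: [-1.5, -0.4, 0.8]
finger_gap: 0.0319
gripper_force: 92.3
```

```bash
python3 -m handwheel '[{"delta_rot":[0,0,0],"travel":[0,0,0],"hand":36},{"delta_rot":[0,0,0],"travel":[0,0,0],"hand":45},{"delta_rot":[0,0,0],"travel":[0,0,0],"hand":60},{"delta_rot":[0,0,0],"travel":[0,0,0],"hand":75},{"delta_rot":[0,0,0],"travel":[0,0,0],"hand":75}]' 60
python3 -m handwheel '[{"delta_rot":[0,0,0],"travel":[0,0,-0.2],"hand":75},{"delta_rot":[0,0,0],"travel":[0,0,-0.6],"hand":75},{"delta_rot":[0,0,0],"travel":[0,0,-1],"hand":75},{"delta_rot":[0,0,0],"travel":[0,0,-1],"hand":75}]'
python3 -m handwheel '[{"delta_rot":[0,0,0],"travel":[0.5,0,-0.3],"hand":75},{"delta_rot":[0,0,0],"travel":[1,0,-0.3],"hand":75},{"delta_rot":[0,0,0],"travel":[1,0,-0.3],"hand":75}]'
python3 - <<'E'
from h import *
s=bot.observe()
for n in('top','scene'):
    im,d,c=snap(n,n+'3.png');X=cloud(c,d)
    m=(np.hypot(X[...,0]-.49,X[...,1]+.416)<.05)&(X[...,2]>.12)&(X[...,2]<.17);P=X[m]
    zt=np.percentile(P[:,2],90);print(n,zt,cv2.minEnclosingCircle(P[P[:,2]>zt-.006][:,:2].astype(np.float32)))
goto([.508,-.001,.25],Ro.from_euler('xyz',[np.pi,0,1.619]))
E
```

```text
time: 16.87
eef_pos: [0.4895, -0.4151, 0.1216]
tcp_rot: [-3.139, -0.003, 1.62]
ft_force: [0.2, 0.2, 0.6]
finger_gap: 0.0746
gripper_force: 0.0
time: 17.2
eef_pos: [0.4929, -0.4185, 0.2323]
tcp_rot: [3.133, 0.009, 1.62]
ft_force: [-0.0, -1.5, 2.3]
finger_gap: 0.0751
gripper_force: 0.0
time: 17.45
eef_pos: [0.4853, -0.3137, 0.2538]
tcp_rot: [3.142, -0.002, 1.62]
ft_force: [0.1, -0.9, 0.6]
finger_gap: 0.0749
gripper_force: 0.0Traceback (most recent call last):
  File "<stdin>", line 6, in <module>
    return _quantile_unchecked(
        a, q, axis, out, overwrite_input, method, keepdims, weights)
    return _ureduce(a,
                    func=_quantile_ureduce_func,
    ...<5 lines>...
                    overwrite_input=overwrite_input,
                    method=method)
    r = func(a, **kwargs)
    result = _quantile(arr,
                       quantiles=q,
    ...<2 lines>...
                       out=out,
                       weights=wgt)
    slices_having_nans = np.isnan(arr[-1, ...])
                                  ~~~^^^^^^^^^
IndexError: index -1 is out of bounds for axis 0 with size 0
```

```bash
python3 -m handwheel '[{"delta_rot":[0,0,0],"travel":[0.5,0,0],"hand":85},{"delta_rot":[0,0,0],"travel":[1,0,0],"hand":85},{"delta_rot":[0,0,0],"travel":[1,0,0],"hand":85}]' >/dev/null
python3 -m handwheel '[{"delta_rot":[0,0,0],"travel":[0.5,0,0],"hand":85},{"delta_rot":[0,0,0],"travel":[1,0,0],"hand":85},{"delta_rot":[0,0,0],"travel":[1,0,0],"hand":85}]' >/dev/null
python3 -m handwheel '[{"delta_rot":[0,0,0],"travel":[0.5,0,0],"hand":85},{"delta_rot":[0,0,0],"travel":[1,0,0],"hand":85},{"delta_rot":[0,0,0],"travel":[1,0,0],"hand":85}]' 
python3 - <<'E'
from h import *
s=bot.observe()
for n in('top','scene'):
    im,d,c=snap(n,n+'3.png');X=cloud(c,d)
    m=(np.hypot(X[...,0]-.49,X[...,1]+.416)<.05)&(X[...,2]>.12)&(X[...,2]<.17);P=X[m]
    if len(P):zt=np.percentile(P[:,2],90);print(n,zt,cv2.minEnclosingCircle(P[P[:,2]>zt-.006][:,:2].astype(np.float32)))
im,d,c=snap('wrist');X=cloud(c,d)
m=(np.hypot(X[...,0]-.508,X[...,1])<.06)&(X[...,2]>.07)&(X[...,2]<.12);P=X[m]
if len(P):zt=np.percentile(P[:,2],90);print('jar',zt,cv2.minEnclosingCircle(P[P[:,2]>zt-.006][:,:2].astype(np.float32)),len(P))
goto([.508,-.001,.25],Ro.from_euler('xyz',[np.pi,0,1.619]))
a=cv2.imread('pics/top3.png');b=cv2.imread('pics/scene3.png')
cv2.imwrite('pics/m3.png',np.hstack([cv2.resize(a[140:300,300:470],(400,376)),cv2.resize(b[100:280,60:220],(334,376))]))
E
```

```text
time: 18.25
eef_pos: [0.4698, -0.0125, 0.2527]
tcp_rot: [-3.14, -0.004, 1.622]
ft_force: [0.0, -0.7, -0.1]
finger_gap: 0.0852
gripper_force: 0.0
top 0.15309016713068502 ((0.4875216484069824, -0.4139951467514038), 0.016717292368412018)
scene 0.15212394826499928 ((0.48867517709732056, -0.4124442934989929), 0.018201233819127083)
jar 0.08886741243210562 ((0.5054047703742981, 0.0017085365252569318), 0.03189995884895325) 3479
travel [0.122 0.384 0.026] drot [-0.001 -0.001  0.001] t 18.4
```

View pics/m3.png

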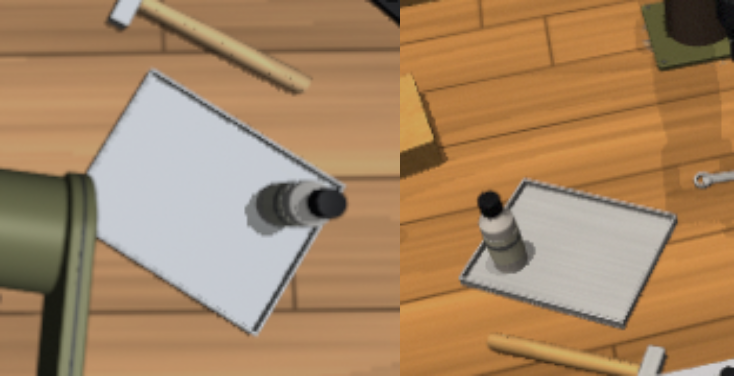

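```bash
python3 -m handwheel '[{"delta_rot":[0,0,0],"travel":[0.11,0.37,0.2],"hand":85},{"delta_rot":[0,0,0],"travel":[0.11,0.37,0.5],"hand":85},{"delta_rot":[0,0,0],"travel":[0.11,0.37,0.95],"hand":85},{"delta_rot":[0,0,0],"travel":[0.11,0.37,0.95],"hand":85},{"delta_rot":[0,0,0],"travel":[0.11,0.37,0.95],"hand":85}]' 100
python3 -c "
from h import *
goto([.507,0,.058],Ro.from_euler('xyz',[np.pi,0,1.619]))"
```

```text
time: 18.82
eef_pos: [0.5043, -0.0039, 0.1544]
tcp_rot: [-3.132, -0.004, 1.618]
ft_force: [-0.1, 0.0, 0.7]
finger_gap: 0.0847
gripper_force: 0.0
travel [0.034 0.039 0.963] drot [-0.003 -0.001 -0.   ] t 18.82
```

```bash
python3 -m handwheel '[{"delta_rot":[0,0,0],"travel":[0.03,0.02,0.3],"hand":85},{"delta_rot":[0,0,0],"travel":[0.03,0.02,0.6],"hand":85},{"delta_rot":[0,0,0],"travel":[0.03,0.02,0.9],"hand":85},{"delta_rot":[0,0,0],"travel":[0.03,0.02,0.95],"hand":85},{"delta_rot":[0,0,0],"travel":[0.03,0.02,0.95],"hand":85}]' 100
python3 -m handwheel '[{"delta_rot":[0,0,0],"travel":[0,0,0],"hand":70},{"delta_rot":[0,0,0],"travel":[0,0,0],"hand":50},{"delta_rot":[0,0,0],"travel":[0,0,0],"hand":50},{"delta_rot":[0,0,0],"travel":[0,0,0],"hand":50},{"delta_rot":[0,0,0],"travel":[0,0,0],"hand":50}]' 100
python3 -m handwheel '[{"delta_rot":[0,0,0],"travel":[0,0,0],"hand":50},{"delta_rot":[0,0,0],"travel":[0,0,0],"hand":50},{"delta_rot":[0,0,0],"travel":[0,0,0],"hand":50}]'
```

```text
time: 19.23
eef_pos: [0.5078, -0.0002, 0.0627]
tcp_rot: [-3.138, -0.003, 1.619]
ft_force: [-0.9, -0.1, 0.0]
finger_gap: 0.0851
gripper_force: 0.0
time: 19.65
eef_pos: [0.5107, -0.0, 0.0669]
tcp_rot: [3.138, -0.001, 1.62]
ft_force: [-2.3, 0.8, 7.7]
finger_gap: 0.061
gripper_force: 107.5
time: 19.9
eef_pos: [0.5107, -0.0, 0.0669]
tcp_rot: [3.138, -0.001, 1.62]
ft_force: [-2.5, -0.9, 6.6]
finger_gap: 0.061
gripper_force: 107.5
```

```bash
python3 -m handwheel '[{"delta_rot":[0,0,0],"travel":[0,0,-0.3],"hand":50},{"delta_rot":[0,0,0],"travel":[0,0,-0.7],"hand":50},{"delta_rot":[0,0,0],"travel":[0,0,-1],"hand":50},{"delta_rot":[0,0,0],"travel":[0,0,-1],"hand":50}]' 
python3 -m handwheel '[{"delta_rot":[0,0,0],"travel":[0.2,0,-0.3],"hand":50},{"delta_rot":[0,0,0],"travel":[0.5,0,-0.7],"hand":50},{"delta_rot":[0,0,0],"travel":[0.79,0,-1],"hand":50},{"delta_rot":[0,0,0],"travel":[0.79,0,-1],"hand":50}]' 
python3 -c "
from plan import *
print(bot.observe()['qpos'].round(3))
plan([-.3,.66,.34],16)"
```

```text
time: 20.23
eef_pos: [0.5137, -0.0004, 0.1728]
tcp_rot: [3.127, 0.0, 1.62]
ft_force: [2.6, -0.2, -1.1]
finger_gap: 0.0608
gripper_force: 109.9
time: 20.57
eef_pos: [0.5071, 0.0818, 0.2707]
tcp_rot: [3.132, -0.005, 1.622]
ft_force: [1.1, 0.4, -1.1]
finger_gap: 0.0606
gripper_force: 110.1
[ 5.300e-02 -2.110e-01  1.908e+00  5.000e-03  1.435e+00  1.000e-03]
rot x -0.048 y 0.48 z -0.53 r 0.557 z 0.325 tilt 9
rot x -0.048 y 0.51 z -0.53 r 0.599 z 0.385 tilt 18
rot x -0.048 y 0.54 z -0.52 r 0.635 z 0.452 tilt 27
rot x -0.048 y 0.58 z -0.52 r 0.663 z 0.524 tilt 35
rot x -0.048 y 0.61 z -0.51 r 0.684 z 0.600 tilt 44
rot x -0.048 y 0.64 z -0.49 r 0.695 z 0.681 tilt 53
rot x -0.048 y 0.68 z -0.48 r 0.698 z 0.763 tilt 62
rot x -0.048 y 0.71 z -0.46 r 0.691 z 0.848 tilt 70
rot x -0.048 y 0.74 z -0.44 r 0.674 z 0.932 tilt 79
rot x -0.048 y 0.77 z -0.42 r 0.648 z 1.015 tilt 88
rot x -0.048 y 0.79 z -0.40 r 0.611 z 1.096 tilt 96
rot x -0.048 y 0.82 z -0.37 r 0.565 z 1.174 tilt 105
rot x -0.048 y 0.84 z -0.34 r 0.510 z 1.246 tilt 114
rot x -0.048 y 0.87 z -0.31 r 0.447 z 1.313 tilt 122
rot x -0.048 y 0.89 z -0.28 r 0.375 z 1.373 tilt 131
rot x -0.048 y 0.90 z -0.25 r 0.297 z 1.424 tilt 140
q1 [-0.3   0.66  0.34] start fk [0.51029536 0.27083513 3.13185289] [0.50709436 0.08184395 0.27066472]
```

```bash
python3 -m handwheel '[{"delta_rot":[-0.03,0,0],"travel":[0,0.25,-0.3],"hand":50},{"delta_rot":[-0.048,0,0],"travel":[0,0.48,-0.53],"hand":50}]' >/dev/null
python3 -m handwheel '[{"delta_rot":[-0.03,0,0],"travel":[0,0.25,-0.3],"hand":50},{"delta_rot":[-0.048,0,0],"travel":[0,0.51,-0.53],"hand":50}]' >/dev/null
python3 -m handwheel '[{"delta_rot":[-0.03,0,0],"travel":[0,0.25,-0.3],"hand":50},{"delta_rot":[-0.048,0,0],"travel":[0,0.54,-0.52],"hand":50}]' >/dev/null
python3 -m handwheel '[{"delta_rot":[-0.03,0,0],"travel":[0,0.3,-0.3],"hand":50},{"delta_rot":[-0.048,0,0],"travel":[0,0.58,-0.52],"hand":50}]' 
python3 -m handwheel '[{"delta_rot":[-0.03,0,0],"travel":[0,0.3,-0.3],"hand":50},{"delta_rot":[-0.048,0,0],"travel":[0,0.61,-0.51],"hand":50}]' >/dev/null
python3 -m handwheel '[{"delta_rot":[-0.03,0,0],"travel":[0,0.3,-0.25],"hand":50},{"delta_rot":[-0.048,0,0],"travel":[0,0.64,-0.49],"hand":50}]' >/dev/null
python3 -m handwheel '[{"delta_rot":[-0.03,0,0],"travel":[0,0.34,-0.24],"hand":50},{"delta_rot":[-0.048,0,0],"travel":[0,0.68,-0.48],"hand":50}]' >/dev/null
python3 -m handwheel '[{"delta_rot":[-0.03,0,0],"travel":[0,0.35,-0.23],"hand":50},{"delta_rot":[-0.048,0,0],"travel":[0,0.71,-0.46],"hand":50},{"delta_rot":[-0.048,0,0],"travel":[0,0.71,-0.46],"hand":50}]' 
python3 -c "
from plan import *
print(bot.observe()['qpos'].round(3))
plan([-.3,.66,.34],8)"
```

```text
time: 21.23
eef_pos: [0.6609, 0.0855, 0.5152]
tcp_rot: [2.538, -0.002, 1.62]
ft_force: [0.6, 0.3, -2.1]
finger_gap: 0.0607
gripper_force: 110.2
time: 21.98
eef_pos: [0.6917, 0.0861, 0.8478]
tcp_rot: [1.922, -0.002, 1.619]
ft_force: [-2.0, -0.8, -0.3]
finger_gap: 0.0609
gripper_force: 110.4
[ 0.046 -0.247  1.274  0.004  0.895 -0.002]
rot x -0.049 y 0.73 z -0.45 r 0.677 z 0.932 tilt 79
rot x -0.049 y 0.76 z -0.43 r 0.650 z 1.015 tilt 87
rot x -0.049 y 0.79 z -0.40 r 0.614 z 1.096 tilt 96
rot x -0.049 y 0.82 z -0.38 r 0.567 z 1.174 tilt 105
rot x -0.049 y 0.84 z -0.35 r 0.512 z 1.246 tilt 114
rot x -0.049 y 0.87 z -0.32 r 0.448 z 1.313 tilt 122
rot x -0.049 y 0.89 z -0.29 r 0.376 z 1.373 tilt 131
rot x -0.049 y 0.91 z -0.25 r 0.297 z 1.424 tilt 140
q1 [-0.3   0.66  0.34] start fk [0.69408362 0.84778019 1.92245181] [0.69168731 0.08609656 0.84784193]
```

```bash
python3 -m handwheel '[{"delta_rot":[-0.03,0,0],"travel":[0,0.35,-0.23],"hand":50},{"delta_rot":[-0.049,0,0],"travel":[0,0.73,-0.45],"hand":50},{"delta_rot":[-0.049,0,0],"travel":[0,0.73,-0.45],"hand":50}]' >/dev/null
python3 -m handwheel '[{"delta_rot":[-0.03,0,0],"travel":[0,0.35,-0.23],"hand":50},{"delta_rot":[-0.049,0,0],"travel":[0,0.76,-0.43],"hand":50},{"delta_rot":[-0.049,0,0],"travel":[0,0.76,-0.43],"hand":50}]' >/dev/null
python3 -m handwheel '[{"delta_rot":[-0.03,0,0],"travel":[0,0.35,-0.2],"hand":50},{"delta_rot":[-0.049,0,0],"travel":[0,0.79,-0.4],"hand":50},{"delta_rot":[-0.049,0,0],"travel":[0,0.79,-0.4],"hand":50}]' >/dev/null
python3 -m handwheel '[{"delta_rot":[-0.03,0,0],"travel":[0,0.4,-0.2],"hand":50},{"delta_rot":[-0.049,0,0],"travel":[0,0.82,-0.38],"hand":50},{"delta_rot":[-0.049,0,0],"travel":[0,0.82,-0.38],"hand":50}]' >/dev/null
python3 -m handwheel '[{"delta_rot":[-0.03,0,0],"travel":[0,0.4,-0.17],"hand":50},{"delta_rot":[-0.049,0,0],"travel":[0,0.84,-0.35],"hand":50},{"delta_rot":[-0.049,0,0],"travel":[0,0.84,-0.35],"hand":50}]' >/dev/null
python3 -m handwheel '[{"delta_rot":[-0.03,0,0],"travel":[0,0.4,-0.16],"hand":50},{"delta_rot":[-0.049,0,0],"travel":[0,0.87,-0.32],"hand":50},{"delta_rot":[-0.049,0,0],"travel":[0,0.87,-0.32],"hand":50}]' >/dev/null
python3 -m handwheel '[{"delta_rot":[-0.03,0,0],"travel":[0,0.4,-0.15],"hand":50},{"delta_rot":[-0.049,0,0],"travel":[0,0.89,-0.29],"hand":50},{"delta_rot":[-0.049,0,0],"travel":[0,0.89,-0.29],"hand":50}]' >/dev/null
python3 -m handwheel '[{"delta_rot":[-0.03,0,0],"travel":[0,0.4,-0.12],"hand":50},{"delta_rot":[-0.049,0,0],"travel":[0,0.91,-0.25],"hand":50},{"delta_rot":[-0.049,0,0],"travel":[0,0.91,-0.25],"hand":50}]'
for i in 1 2 3 4 5; do python3 -m handwheel '[{"delta_rot":[0,0,0],"travel":[0,0,0],"hand":50},{"delta_rot":[0,0,0],"travel":[0,0,0],"hand":50},{"delta_rot":[0,0,0],"travel":[0,0,0],"hand":50},{"delta_rot":[0,0,0],"travel":[0,0,0],"hand":50},{"delta_rot":[0,0,0],"travel":[0,0,0],"hand":50}]' | tail -6 | tr '\n' ' '; done
python3 -c "
from plan import *
print(bot.observe()['qpos'].round(3))
q,c=ik(.56,.34,0)
plan(q,15)"
```

```text
time: 23.98
eef_pos: [0.2991, 0.0657, 1.42]
tcp_rot: [0.7, -0.003, 1.619]
ft_force: [-3.8, -0.4, -2.0]
finger_gap: 0.0609
gripper_force: 110.5
time: 24.4 eef_pos: [0.311, 0.0662, 1.4144] tcp_rot: [0.713, -0.003, 1.62] ft_force: [-0.4, 0.4, -2.8] finger_gap: 0.0608 gripper_force: 110.5 time: 24.82 eef_pos: [0.305, 0.066, 1.4171] tcp_rot: [0.706, -0.003, 1.62] ft_force: [0.3, 0.1, -2.8] finger_gap: 0.0605 gripper_force: 110.5 time: 25.23 eef_pos: [0.3055, 0.066, 1.4169] tcp_rot: [0.706, -0.003, 1.62] ft_force: [1.0, 0.2, -3.2] finger_gap: 0.0607 gripper_force: 110.5 time: 25.65 eef_pos: [0.3055, 0.066, 1.4169] tcp_rot: [0.706, -0.003, 1.62] ft_force: [0.1, 0.3, -2.9] finger_gap: 0.0606 gripper_force: 110.5 time: 26.07 eef_pos: [0.3054, 0.066, 1.4169] tcp_rot: [0.706, -0.003, 1.62] ft_force: [-0.4, -0.0, -2.5] finger_gap: 0.0609 gripper_force: 110.5 [ 0.033 -0.311  0.692  0.025  0.326 -0.01 ]
rot x 0.052 y -0.96 z 0.12 r 0.387 z 1.363 tilt 130
rot x 0.052 y -0.95 z 0.17 r 0.460 z 1.302 tilt 121
rot x 0.052 y -0.92 z 0.21 r 0.526 z 1.233 tilt 112
rot x 0.052 y -0.90 z 0.25 r 0.582 z 1.159 tilt 102
rot x 0.052 y -0.87 z 0.28 r 0.628 z 1.080 tilt 93
rot x 0.052 y -0.84 z 0.31 r 0.664 z 0.998 tilt 84
rot x 0.052 y -0.80 z 0.34 r 0.689 z 0.914 tilt 74
rot x 0.052 y -0.77 z 0.37 r 0.704 z 0.830 tilt 65
rot x 0.052 y -0.73 z 0.39 r 0.709 z 0.747 tilt 56
rot x 0.052 y -0.69 z 0.41 r 0.704 z 0.667 tilt 47
rot x 0.052 y -0.65 z 0.43 r 0.689 z 0.590 tilt 37
rot x 0.052 y -0.61 z 0.44 r 0.667 z 0.518 tilt 28
rot x 0.052 y -0.57 z 0.45 r 0.637 z 0.452 tilt 19
rot x 0.052 y -0.53 z 0.45 r 0.601 z 0.392 tilt 9
rot x 0.052 y -0.49 z 0.45 r 0.560 z 0.340 tilt -0
q1 [-0.112  1.707  1.547] start fk [0.30527765 1.41656608 0.70627512] [0.30544162 0.06602879 1.41694809]
```

```bash
python3 -m handwheel '[{"delta_rot":[0.026,0,0],"travel":[0,-0.45,0.05],"hand":50},{"delta_rot":[0.052,0,0],"travel":[0,-0.96,0.12],"hand":50},{"delta_rot":[0.052,0,0],"travel":[0,-0.96,0.12],"hand":50}]' >/dev/null
python3 -m handwheel '[{"delta_rot":[0.026,0,0],"travel":[0,-0.45,0.05],"hand":50},{"delta_rot":[0.052,0,0],"travel":[0,-0.95,0.17],"hand":50},{"delta_rot":[0.052,0,0],"travel":[0,-0.95,0.17],"hand":50}]' >/dev/null
python3 -m handwheel '[{"delta_rot":[0.026,0,0],"travel":[0,-0.45,0.1],"hand":50},{"delta_rot":[0.052,0,0],"travel":[0,-0.92,0.21],"hand":50},{"delta_rot":[0.052,0,0],"travel":[0,-0.92,0.21],"hand":50}]' >/dev/null
python3 -m handwheel '[{"delta_rot":[0.026,0,0],"travel":[0,-0.45,0.1],"hand":50},{"delta_rot":[0.052,0,0],"travel":[0,-0.9,0.25],"hand":50},{"delta_rot":[0.052,0,0],"travel":[0,-0.9,0.25],"hand":50}]' >/dev/null
python3 -m handwheel '[{"delta_rot":[0.026,0,0],"travel":[0,-0.45,0.15],"hand":50},{"delta_rot":[0.052,0,0],"travel":[0,-0.87,0.28],"hand":50},{"delta_rot":[0.052,0,0],"travel":[0,-0.87,0.28],"hand":50}]' >/dev/null
python3 -m handwheel '[{"delta_rot":[0.026,0,0],"travel":[0,-0.45,0.15],"hand":50},{"delta_rot":[0.052,0,0],"travel":[0,-0.84,0.31],"hand":50},{"delta_rot":[0.052,0,0],"travel":[0,-0.84,0.31],"hand":50}]' >/dev/null
python3 -m handwheel '[{"delta_rot":[0.026,0,0],"travel":[0,-0.45,0.15],"hand":50},{"delta_rot":[0.052,0,0],"travel":[0,-0.8,0.34],"hand":50},{"delta_rot":[0.052,0,0],"travel":[0,-0.8,0.34],"hand":50}]' 
python3 -m handwheel '[{"delta_rot":[0.026,0,0],"travel":[0,-0.4,0.15],"hand":50},{"delta_rot":[0.052,0,0],"travel":[0,-0.77,0.37],"hand":50},{"delta_rot":[0.052,0,0],"travel":[0,-0.77,0.37],"hand":50}]' >/dev/null
python3 -m handwheel '[{"delta_rot":[0.026,0,0],"travel":[0,-0.4,0.2],"hand":50},{"delta_rot":[0.052,0,0],"travel":[0,-0.73,0.39],"hand":50},{"delta_rot":[0.052,0,0],"travel":[0,-0.73,0.39],"hand":50}]' >/dev/null
python3 -m handwheel '[{"delta_rot":[0.026,0,0],"travel":[0,-0.4,0.2],"hand":50},{"delta_rot":[0.052,0,0],"travel":[0,-0.69,0.41],"hand":50},{"delta_rot":[0.052,0,0],"travel":[0,-0.69,0.41],"hand":50}]' >/dev/null
python3 -m handwheel '[{"delta_rot":[0.026,0,0],"travel":[-0.3,-0.3,0.2],"hand":50},{"delta_rot":[0.052,0,0],"travel":[-0.6,-0.65,0.43],"hand":50},{"delta_rot":[0.052,0,0],"travel":[-0.9,-0.65,0.43],"hand":50}]' >/dev/null
python3 -m handwheel '[{"delta_rot":[0.026,0,0],"travel":[-0.3,-0.3,0.2],"hand":50},{"delta_rot":[0.052,0,0],"travel":[-0.6,-0.61,0.44],"hand":50},{"delta_rot":[0.052,0,0],"travel":[-0.9,-0.61,0.44],"hand":50}]' >/dev/null
python3 -m handwheel '[{"delta_rot":[0.026,0,0],"travel":[-0.3,-0.3,0.2],"hand":50},{"delta_rot":[0.052,0,0],"travel":[-0.6,-0.57,0.45],"hand":50},{"delta_rot":[0.052,0,0],"travel":[-0.9,-0.57,0.45],"hand":50}]' >/dev/null
python3 -m handwheel '[{"delta_rot":[0.026,0,0],"travel":[-0.3,-0.3,0.2],"hand":50},{"delta_rot":[0.052,0,0],"travel":[-0.6,-0.53,0.45],"hand":50},{"delta_rot":[0.052,0,0],"travel":[-0.9,-0.53,0.45],"hand":50}]' 
python3 -m handwheel '[{"delta_rot":[0.026,0,0],"travel":[-0.2,-0.3,0.2],"hand":50},{"delta_rot":[0.052,0,0],"travel":[-0.4,-0.6,0.42],"hand":50},{"delta_rot":[0.052,0,0],"travel":[-0.6,-0.9,0.42],"hand":50}]' 
python3 -c "
from plan import *
print(bot.observe()['qpos'].round(3))
goto([.4095,-.3617,.2],Ro.from_euler('xyz',[np.pi,0,1.619]))"
```

```text
time: 27.82
eef_pos: [0.6901, 0.0861, 0.9079]
tcp_rot: [1.856, -0.003, 1.619]
ft_force: [3.3, -0.1, -5.7]
finger_gap: 0.061
gripper_force: 110.4
time: 29.57
eef_pos: [0.6145, -0.2782, 0.392]
tcp_rot: [2.99, 0.001, 1.62]
ft_force: [-0.4, -0.1, -4.2]
finger_gap: 0.061
gripper_force: 110.1
time: 29.82
eef_pos: [0.5356, -0.3427, 0.335]
tcp_rot: [-3.129, 0.001, 1.621]
ft_force: [-0.7, 0.0, -4.6]
finger_gap: 0.0608
gripper_force: 110.2
[-0.65   0.056  1.551 -0.009  1.544 -0.7  ]
travel [-0.126 -1.252  1.366] drot [-0.004  0.     0.001] t 29.82
```

```bash
python3 -m handwheel '[{"delta_rot":[-0.002,0,0],"travel":[-0.1,-0.4,0.1],"hand":50},{"delta_rot":[-0.002,0,0],"travel":[-0.13,-0.8,0.1],"hand":50},{"delta_rot":[-0.002,0,0],"travel":[-0.13,-1,0.1],"hand":50}]'
python3 -m handwheel '[{"delta_rot":[0,0,0],"travel":[0,-0.24,0.3],"hand":50},{"delta_rot":[0,0,0],"travel":[0,-0.24,0.7],"hand":50},{"delta_rot":[0,0,0],"travel":[0,-0.24,1],"hand":50},{"delta_rot":[0,0,0],"travel":[0,-0.24,1],"hand":50},{"delta_rot":[0,0,0],"travel":[0,-0.24,1],"hand":50}]'
python3 -m handwheel '[{"delta_rot":[0,0,0],"travel":[0,0,0],"hand":50},{"delta_rot":[0,0,0],"travel":[0,0,0],"hand":50}]'
python3 -c "
from plan import *
goto([.4095,-.3617,.073],Ro.from_euler('xyz',[np.pi,0,1.619]))"
```

```text
time: 30.07
eef_pos: [0.4329, -0.3618, 0.3321]
tcp_rot: [-3.14, 0.007, 1.617]
ft_force: [0.5, -0.0, -3.0]
finger_gap: 0.0609
gripper_force: 110.4
time: 30.48
eef_pos: [0.4102, -0.3606, 0.2308]
tcp_rot: [-3.136, 0.002, 1.62]
ft_force: [0.2, 0.3, -1.5]
finger_gap: 0.061
gripper_force: 110.4
time: 30.65
eef_pos: [0.4113, -0.3613, 0.2342]
tcp_rot: [-3.139, 0.004, 1.62]
ft_force: [0.7, -0.2, -2.2]
finger_gap: 0.061
gripper_force: 110.4
travel [ 0.003 -0.013  1.612] drot [-0.001  0.001  0.   ] t 30.65
```

```bash
python3 -m handwheel '[{"delta_rot":[0,0,0],"travel":[0,-0.01,0.3],"hand":50},{"delta_rot":[0,0,0],"travel":[0,-0.01,0.6],"hand":50},{"delta_rot":[0,0,0],"travel":[0,-0.01,0.9],"hand":50},{"delta_rot":[0,0,0],"travel":[0,-0.01,1],"hand":50},{"delta_rot":[0,0,0],"travel":[0,-0.01,1],"hand":50}]'
python3 -m handwheel '[{"delta_rot":[0,0,0],"travel":[0,0,0.25],"hand":50},{"delta_rot":[0,0,0],"travel":[0,0,0.45],"hand":50},{"delta_rot":[0,0,0],"travel":[0,0,0.56],"hand":50},{"delta_rot":[0,0,0],"travel":[0,0,0.56],"hand":50},{"delta_rot":[0,0,0],"travel":[0,0,0.56],"hand":50}]'
python3 -m handwheel '[{"delta_rot":[0,0,0],"travel":[0,0,0.02],"hand":50},{"delta_rot":[0,0,0],"travel":[0,0,0.02],"hand":50},{"delta_rot":[0,0,0],"travel":[0,0,0.02],"hand":50}]'
```

```text
time: 31.07
eef_pos: [0.4068, -0.3584, 0.1281]
tcp_rot: [-3.131, -0.005, 1.62]
ft_force: [0.6, 0.7, -2.8]
finger_gap: 0.061
gripper_force: 110.4
time: 31.48
eef_pos: [0.4075, -0.3598, 0.0752]
tcp_rot: [-3.134, -0.001, 1.62]
ft_force: [0.4, -0.6, -3.2]
finger_gap: 0.0606
gripper_force: 110.4
time: 31.73
eef_pos: [0.4073, -0.3597, 0.073]
tcp_rot: [-3.134, -0.001, 1.62]
ft_force: [0.4, -0.6, -3.1]
finger_gap: 0.0609
gripper_force: 110.4
```

```bash
python3 -m handwheel '[{"delta_rot":[0,0,0],"travel":[0,0,0.02],"hand":50},{"delta_rot":[0,0,0],"travel":[0,0,0.02],"hand":50},{"delta_rot":[0,0,0],"travel":[0,0,0.02],"hand":50}]'
python3 -m handwheel '[{"delta_rot":[0,0,0],"travel":[0,0,0],"hand":66},{"delta_rot":[0,0,0],"travel":[0,0,0],"hand":70},{"delta_rot":[0,0,0],"travel":[0,0,0],"hand":76},{"delta_rot":[0,0,0],"travel":[0,0,0],"hand":82},{"delta_rot":[0,0,0],"travel":[0,0,0],"hand":82}]' 60
python3 -m handwheel '[{"delta_rot":[0,0,0],"travel":[0,0,-0.2],"hand":82},{"delta_rot":[0,0,0],"travel":[0,0,-0.6],"hand":82},{"delta_rot":[0,0,0],"travel":[0,0,-1],"hand":82},{"delta_rot":[0,0,0],"travel":[0,0,-1],"hand":82}]' 
python3 -m handwheel '[{"delta_rot":[0,0,0],"travel":[0.2,0,-0.4],"hand":85},{"delta_rot":[0,0,0],"travel":[0.6,0,-0.8],"hand":85},{"delta_rot":[0,0,0],"travel":[1,0,-1],"hand":85},{"delta_rot":[0,0,0],"travel":[1,0,-1],"hand":85}]' 
python3 -c "
from plan import *
print(bot.observe()['qpos'].round(3))
goto([.535,.29,.28],Ro.from_euler('xyz',[np.pi,0,np.radians(119.7)]))"
```

```text
time: 31.98
eef_pos: [0.4074, -0.3599, 0.0712]
tcp_rot: [-3.134, -0.001, 1.62]
ft_force: [-0.8, 0.5, 4.7]
finger_gap: 0.061
gripper_force: 111.4
time: 32.4
eef_pos: [0.4066, -0.3589, 0.0694]
tcp_rot: [-3.133, -0.003, 1.62]
ft_force: [-0.5, 0.2, 0.4]
finger_gap: 0.0823
gripper_force: 0.0
time: 32.73
eef_pos: [0.4111, -0.3628, 0.1791]
tcp_rot: [3.14, 0.009, 1.62]
ft_force: [1.0, -0.1, 1.4]
finger_gap: 0.0819
gripper_force: 0.0
time: 33.07
eef_pos: [0.4044, -0.258, 0.274]
tcp_rot: [-3.138, 0.0, 1.62]
ft_force: [2.0, -1.2, 0.3]
finger_gap: 0.085
gripper_force: 0.0
[-0.678 -0.286  1.964 -0.003  1.466 -0.728]
travel [ 5.409  1.576 -0.068] drot [-0.001 -0.    -0.149] t 33.07
```

```bash
for i in 1 2; do python3 -m handwheel '[{"delta_rot":[0,0,0],"travel":[0.4,0.1,0],"hand":85},{"delta_rot":[0,0,0],"travel":[0.8,0.25,0],"hand":85},{"delta_rot":[0,0,0],"travel":[1,0.31,0],"hand":85}]' >/dev/null; done
python3 -m handwheel '[{"delta_rot":[0,0,0],"travel":[0.4,0.1,0],"hand":85},{"delta_rot":[0,0,0],"travel":[0.8,0.25,0],"hand":85},{"delta_rot":[0,0,0],"travel":[1,0.31,0],"hand":85}]' 
python3 -m handwheel '[{"delta_rot":[0,0,0],"travel":[0.4,0.1,0],"hand":85},{"delta_rot":[0,0,0],"travel":[0.8,0.25,0],"hand":85},{"delta_rot":[0,0,0],"travel":[1,0.31,0],"hand":85}]' >/dev/null
python3 -m handwheel '[{"delta_rot":[0,0,-0.04],"travel":[0.4,0.1,0],"hand":70},{"delta_rot":[0,0,-0.08],"travel":[0.8,0.25,0],"hand":60},{"delta_rot":[0,0,-0.12],"travel":[1,0.2,0],"hand":50},{"delta_rot":[0,0,-0.149],"travel":[1,0.2,0],"hand":40},{"delta_rot":[0,0,-0.149],"travel":[1,0.2,0],"hand":26}]' 
python3 - <<'E'
from h import *
s=bot.observe();print(s['eef_pos'],s['tcp_rot'])
im,d,c=snap('wrist','w4.png');X=cloud(c,d)
u=np.array([np.cos(np.radians(29.7)),np.sin(np.radians(29.7))]);v=np.array([-u[1],u[0]]);o=np.array([.669,.367])
a=(X[...,:2]-o)@u; b=(X[...,:2]-o)@v;z=X[...,2]
m=(z>.173)&(z<.19)&(abs(a)<.2);print('top front edge a',np.percentile(a[m],1),'b',b[m].min(),b[m].max(),cv2.minAreaRect(X[m][:,:2].astype(np.float32))[2])
for z0,z1 in((.155,.172),(.125,.153)):
    m=(z>z0)&(z<z1)&(abs(b)<.07)&(a>-.2)&(a<-.05); h,e=np.histogram(a[m],bins=np.arange(-.18,-.08,.005));print(z0,dict(zip((1000*e).round().astype(int).tolist(),h.tolist())))
m=(z>.125)&(z<.153)&(a>-.18)&(a<-.138)&(abs(b)<.1);P=X[m];print('bar mean',P.mean(0),a[m].min(),a[m].max(),b[m].min(),b[m].max(),z[m].max())
# tray objects
for n in('top','scene'):
    im,d,c=snap(n,n+'4.png');X=cloud(c,d)
    for nm,xy,zz in(('bottle',(.489,-.4135),.14),('jar',(.408,-.36),.08)):
        m=(np.hypot(X[...,0]-xy[0],X[...,1]-xy[1])<.05)&(X[...,2]>zz);P=X[m]
        if len(P):zt=np.percentile(P[:,2],90);print(n,nm,zt,cv2.minEnclosingCircle(P[P[:,2]>zt-.006][:,:2].astype(np.float32)))
E
```

```text
time: 33.82
eef_pos: [0.4822, 0.0481, 0.2699]
tcp_rot: [-3.134, -0.004, 1.622]
ft_force: [-1.2, -0.3, 0.5]
finger_gap: 0.0852
gripper_force: 0.0
time: 34.48
eef_pos: [0.5227, 0.2484, 0.2693]
tcp_rot: [-3.134, -0.006, 2.092]
ft_force: [0.7, -0.6, 1.1]
finger_gap: 0.0293
gripper_force: 0.0
[0.52265521 0.24840865 0.26931772] [-3.13428105 -0.00648652  2.09176733]
top front edge a -0.09743098742843631 b -0.1814312404584143 0.10079761648865557 41.845703125
0.155 {-180: 0, -175: 0, -170: 0, -165: 0, -160: 0, -155: 0, -150: 0, -145: 0, -140: 0, -135: 0, -130: 0, -125: 0, -120: 0, -115: 1525, -110: 1232, -105: 1236, -100: 779, -95: 283, -90: 0}
0.125 {-180: 0, -175: 0, -170: 0, -165: 0, -160: 0, -155: 707, -150: 964, -145: 468, -140: 126, -135: 120, -130: 127, -125: 121, -120: 125, -115: 1416, -110: 0, -105: 0, -100: 0, -95: 0, -90: 0}
bar mean [0.53791269 0.29851895 0.14645435] -0.1535286810904246 -0.13802486284649362 -0.06392376893311019 0.06524528235549246 0.14980030769484748
top bottle 0.15304711370774926 ((0.4870699942111969, -0.41436105966567993), 0.01652875542640686)
top jar 0.09383158328991009 ((0.40450090169906616, -0.35789066553115845), 0.03260509669780731)
scene bottle 0.15294038388192907 ((0.4933086037635803, -0.41464513540267944), 0.02025228925049305)
scene jar 0.09182274168855871 ((0.40703392028808594, -0.35559433698654175), 0.03567652776837349)
```

View pics/w4.png

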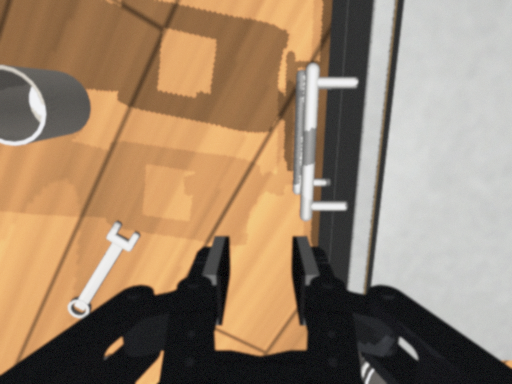

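```bash
python3 -m handwheel '[{"delta_rot":[-0.002,0.002,0],"travel":[0.15,0.18,0],"hand":21},{"delta_rot":[-0.002,0.002,0],"travel":[0.3,0.36,0.3],"hand":21},{"delta_rot":[-0.002,0.002,0],"travel":[0.3,0.36,0.6],"hand":21},{"delta_rot":[-0.002,0.002,0],"travel":[0.3,0.36,0.8],"hand":21},{"delta_rot":[-0.002,0.002,0],"travel":[0.3,0.36,0.8],"hand":21}]' 50
python3 - <<'E'
from h import *
s=bot.observe();print(s['eef_pos'],s['tcp_rot'],s['finger_gap'])
im,d,c=snap('wrist','w5.png');X=cloud(c,d)
T=Ro.from_euler('xyz',s['tcp_rot']);Y=(X-s['eef_pos'])@T.as_matrix()
m=(X[...,2]>.125)&(X[...,2]<.155)&(abs(Y[...,1])<.06)&(abs(Y[...,0])<.1)&(Y[...,2]>.01)
h,e=np.histogram(Y[...,1][m],bins=np.arange(-.03,.06,.003));print(dict(zip((1000*e).round().astype(int).tolist(),h.tolist())))
m&=(Y[...,1]>-.02)&(Y[...,1]<.02)
for lo in(-.1,-.06,-.02): 
    k=m&(Y[...,0]>lo)&(Y[...,0]<lo+.04); print(lo,k.sum(),Y[k].mean(0) if k.any() else 0)
E
```

```text
time: 35.05
eef_pos: [0.5359, 0.289, 0.1838]
tcp_rot: [-3.131, -0.014, 2.085]
ft_force: [-0.4, -0.2, 0.2]
finger_gap: 0.0208
gripper_force: 0.0
[0.53591008 0.28900117 0.18375009] [-3.13121154 -0.01368652  2.08501955] 0.020756742703527318
{-30: 0, -27: 0, -24: 0, -21: 0, -18: 0, -15: 0, -12: 0, -9: 0, -6: 0, -3: 0, 0: 0, 3: 915, 6: 1077, 9: 1003, 12: 654, 15: 96, 18: 73, 21: 78, 24: 73, 27: 80, 30: 72, 33: 79, 36: 79, 39: 73, 42: 2446, 45: 0, 48: 0, 51: 0, 54: 0}
-0.1 8 [-0.06077415  0.00850308  0.03433698]
-0.06 953 [-0.03929368  0.00893057  0.03355837]
-0.02 1098 [0.00066373 0.00855962 0.03406421]
```

View pics/w5.png

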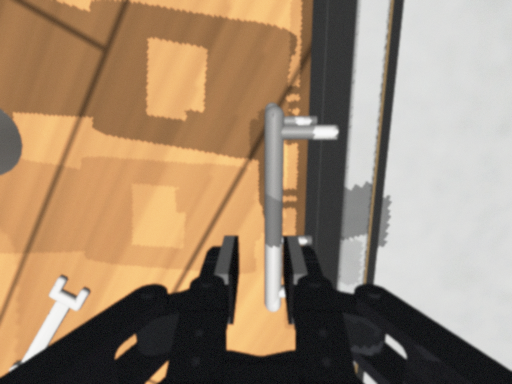

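```bash
python3 -m handwheel '[{"delta_rot":[0,0,0],"travel":[0,0.05,0],"hand":21},{"delta_rot":[0,0,0],"travel":[0,0.05,0],"hand":21},{"delta_rot":[0,0,0],"travel":[0,0.05,0],"hand":21}]' 50
python3 - <<'E'
from h import *
s=bot.observe();print(s['eef_pos'],s['tcp_rot'],s['finger_gap'])
im,d,c=snap('wrist');X=cloud(c,d)
T=Ro.from_euler('xyz',s['tcp_rot']);Y=(X-s['eef_pos'])@T.as_matrix()
m=(X[...,2]>.125)&(X[...,2]<.155)&(abs(Y[...,1])<.02)&(abs(Y[...,0])<.1)&(Y[...,2]>.01)
print(Y[m].mean(0),np.percentile(Y[m][:,1],[2,50,98]))
E
```

```text
time: 35.35
eef_pos: [0.5446, 0.2937, 0.1927]
tcp_rot: [3.138, -0.012, 2.087]
ft_force: [0.5, -1.0, 0.0]
finger_gap: 0.0208
gripper_force: 0.0
[0.54458191 0.29367103 0.19266961] [ 3.13761925 -0.01216295  2.08674827] 0.020829906978227494
[ 0.01150948 -0.00143678  0.04691808] [-0.00880446 -0.0024896   0.01669336]
```

```bash
python3 -m handwheel '[{"delta_rot":[0,0.003,0],"travel":[0,-0.01,0.12],"hand":21},{"delta_rot":[0,0.003,0],"travel":[0,-0.01,0.24],"hand":21},{"delta_rot":[0,0.003,0],"travel":[0,-0.01,0.36],"hand":21},{"delta_rot":[0,0.003,0],"travel":[0,-0.01,0.48],"hand":21},{"delta_rot":[0,0.003,0],"travel":[0,-0.01,0.48],"hand":21}]'
python3 -m handwheel '[{"delta_rot":[0,0,0],"travel":[0,0,0.1],"hand":21},{"delta_rot":[0,0,0],"travel":[0,0,0.15],"hand":21},{"delta_rot":[0,0,0],"travel":[0,0,0.15],"hand":21}]'
python3 -m handwheel '[{"delta_rot":[0,0,0],"travel":[0,0,0],"hand":8},{"delta_rot":[0,0,0],"travel":[0,0,0],"hand":8},{"delta_rot":[0,0,0],"travel":[0,0,0],"hand":8},{"delta_rot":[0,0,0],"travel":[0,0,0],"hand":8}]' 40
```

```text
time: 35.82
eef_pos: [0.5394, 0.2924, 0.137]
tcp_rot: [-3.134, -0.023, 2.088]
ft_force: [-1.0, 0.2, 0.2]
finger_gap: 0.0209
gripper_force: 0.0
time: 36.07
eef_pos: [0.5409, 0.2935, 0.1251]
tcp_rot: [-3.139, -0.022, 2.088]
ft_force: [-0.5, -0.2, 0.2]
finger_gap: 0.0209
gripper_force: 0.0
time: 36.4
eef_pos: [0.5416, 0.2938, 0.1266]
tcp_rot: [-3.141, -0.022, 2.088]
ft_force: [0.0, 0.8, -5.1]
finger_gap: 0.0094
gripper_force: 38.9
```

```bash
python3 -m handwheel '[{"delta_rot":[0,0,0],"travel":[0,-0.1,0],"hand":8},{"delta_rot":[0,0,0],"travel":[0,-0.3,0],"hand":8},{"delta_rot":[0,0,0],"travel":[0,-0.5,0],"hand":8},{"delta_rot":[0,0,0],"travel":[0,-0.7,0],"hand":8},{"delta_rot":[0,0,0],"travel":[0,-0.8,0],"hand":8}]'
python3 -m handwheel '[{"delta_rot":[0,0,0],"travel":[0,-0.2,0],"hand":8},{"delta_rot":[0,0,0],"travel":[0,-0.4,0],"hand":8},{"delta_rot":[0,0,0],"travel":[0,-0.55,0],"hand":8},{"delta_rot":[0,0,0],"travel":[0,-0.65,0],"hand":8},{"delta_rot":[0,0,0],"travel":[0,-0.69,0],"hand":8}]'
python3 -m handwheel '[{"delta_rot":[0,0,0],"travel":[0,0,0],"hand":8},{"delta_rot":[0,0,0],"travel":[0,0,0],"hand":8}]'
python3 -c "
from station import bot
print(bot.observe()['ft_force'],bot.observe()['tcp_rot'],bot.observe()['qpos'])"
```

```text
time: 36.82
eef_pos: [0.4703, 0.2532, 0.1266]
tcp_rot: [-3.14, -0.022, 2.088]
ft_force: [1.7, 1.0, -5.2]
finger_gap: 0.0092
gripper_force: 40.3
time: 37.23
eef_pos: [0.4118, 0.2199, 0.1267]
tcp_rot: [3.14, -0.022, 2.087]
ft_force: [10.8, 6.4, -15.5]
finger_gap: 0.0094
gripper_force: 39.9
time: 37.4
eef_pos: [0.4118, 0.2199, 0.1266]
tcp_rot: [-3.14, -0.022, 2.088]
ft_force: [0.4, -1.3, -5.1]
finger_gap: 0.0094
gripper_force: 40.7
[ 0.36697122 -1.27906556 -5.08235923] [-3.13997227 -0.02209941  2.08761159] [ 0.36257053 -0.20103378  2.14755303  0.02316091  1.20016124 -0.16270694]
```

```bash
python3 -m handwheel '[{"delta_rot":[0,0,0],"travel":[0,0,0],"hand":20},{"delta_rot":[0,0,0],"travel":[0,0,0],"hand":20},{"delta_rot":[0,0,0],"travel":[0,0,0],"hand":20}]'
python3 -m handwheel '[{"delta_rot":[0,0.007,0],"travel":[0,0,-0.2],"hand":20},{"delta_rot":[0,0.007,0],"travel":[0,0,-0.6],"hand":20},{"delta_rot":[0,0.007,0],"travel":[0,0,-1],"hand":50},{"delta_rot":[0,0.007,0],"travel":[0,0,-1],"hand":60}]' >/dev/null
python3 -m handwheel '[{"delta_rot":[0,0,0],"travel":[0.2,0.1,-0.4],"hand":60},{"delta_rot":[0,0,0],"travel":[0.6,0.4,-0.9],"hand":60},{"delta_rot":[0,0,0],"travel":[0.6,0.7,-1],"hand":60},{"delta_rot":[0,0,0],"travel":[0.6,0.7,-1],"hand":60},{"delta_rot":[0,0,0],"travel":[0.6,0.7,-1],"hand":60}]'
python3 - <<'E'
from h import *
s=bot.observe();print(s['eef_pos'],s['tcp_rot'])
im,d,c=snap('wrist','w6.png')
X=cloud(c,d)
u=np.array([np.cos(np.radians(29.7)),np.sin(np.radians(29.7))]);v=np.array([-u[1],u[0]]);din=np.array([.5416-.1298,.2938-.0739])+.144*u
print('drawer_in',din)
a=(X[...,:2]-din)@u;b=(X[...,:2]-din)@v;z=X[...,2]
m=(abs(a)<.045)&(abs(b)<.15)&(z<.15);print('floor z',np.median(z[m]))
m=(z>.145)&(z<.175)&(a>-.085)&(a<.047)&(abs(b)<.15)
n,lab,st,ce=cv2.connectedComponentsWithStats(m.astype(np.uint8))
for i in range(1,n):
    if st[i,4]>60:
        P=X[lab==i];(x,y),r=cv2.minEnclosingCircle(P[:,:2].astype(np.float32));k=lab==i
        print(ce[i].round(),st[i,4],'c',round(x,3),round(y,3),'r',round(r,4),'z',np.percentile(P[:,2],[5,95]).round(3),'local',np.round([(np.array([x,y])-din)@u,(np.array([x,y])-din)@v],3))
print([(np.round(r['xyz'],3).tolist(),round(r['score'],2)) for r in bot.search_frame('wrist','spring1')])
E
```

```text
time: 37.65
eef_pos: [0.4134, 0.2207, 0.1283]
tcp_rot: [3.14, -0.022, 2.088]
ft_force: [0.7, 0.2, -0.8]
finger_gap: 0.0198
gripper_force: 0.0
time: 38.4
eef_pos: [0.4492, 0.3038, 0.334]
tcp_rot: [3.134, -0.044, 2.09]
ft_force: [-0.3, -0.3, 0.1]
finger_gap: 0.06
gripper_force: 0.0
[0.44920278 0.3037538  0.33396245] [ 3.13433805 -0.04409223  2.08986761]
drawer_in [0.53688294 0.29124605]
floor z 0.0974009619576235
[277. 169.] 1290 c 0.459 0.317 r 0.0239 z [0.15  0.156] local [-0.055  0.061]
[267. 257.] 1090 c 0.498 0.226 r 0.024 z [0.147 0.156] local [-0.066 -0.037]
[([0.465, 0.318, 0.154], 0.66), ([0.499, 0.233, 0.153], 0.64)]
```

View pics/w6.png

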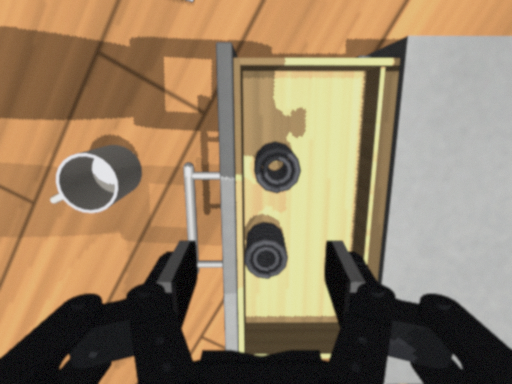

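```bash
python3 -m handwheel '[{"delta_rot":[0,-0.014,0.19],"travel":[0,0,0],"hand":70},{"delta_rot":[0,-0.014,0.19],"travel":[0,0,0],"hand":70},{"delta_rot":[0,-0.014,0.19],"travel":[0,0,0],"hand":70},{"delta_rot":[0,-0.014,0.19],"travel":[0,0,0],"hand":70},{"delta_rot":[0,-0.014,0.19],"travel":[0,0,0],"hand":70}]' >/dev/null
python3 -m handwheel '[{"delta_rot":[0,0,0.19],"travel":[0,0,0],"hand":70},{"delta_rot":[0,0,0.19],"travel":[0,0,0],"hand":70},{"delta_rot":[0,0,0.19],"travel":[0,0,0],"hand":70},{"delta_rot":[0,0,0.19],"travel":[0,0,0],"hand":70},{"delta_rot":[0,0,0.19],"travel":[0,0,0],"hand":70}]' >/dev/null
python3 -m handwheel '[{"delta_rot":[0,0,0.12],"travel":[0,0,0],"hand":70},{"delta_rot":[0,0,0.12],"travel":[0,0,0],"hand":70},{"delta_rot":[0,0,0.12],"travel":[0,0,0],"hand":70},{"delta_rot":[0,0,0.12],"travel":[0,0,0],"hand":70},{"delta_rot":[0,0,0.12],"travel":[0,0,0],"hand":70}]'
cat > spr.py <<'E'
from h import *
u=np.array([np.cos(np.radians(29.7)),np.sin(np.radians(29.7))]);v=np.array([-u[1],u[0]]);din=np.array([.5369,.2912])
def springs(n,f=None):
    im,d,c=snap(n,f);X=cloud(c,d)
    a=(X[...,:2]-din)@u;b=(X[...,:2]-din)@v;z=X[...,2]
    m=(z>.145)&(z<.17)&(a>-.095)&(a<.047)&(abs(b)<.15)&(im.max(2)<110)
    k,lab,st,ce=cv2.connectedComponentsWithStats(m.astype(np.uint8))
    for i in range(1,k):
        if st[i,4]>40:
            P=X[lab==i];(x,y),r=cv2.minEnclosingCircle(P[:,:2].astype(np.float32))
            print(n,ce[i].round(),st[i,4],'c',round(x,3),round(y,3),'r',round(r,4),'z',np.percentile(P[:,2],[5,95]).round(3),'local',np.round([(np.array([x,y])-din)@u,(np.array([x,y])-din)@v],3))
E
python3 - <<'E'
from spr import *
s=bot.observe();print(s['eef_pos'],s['tcp_rot'],s['qpos'].round(2))
springs('wrist','w7.png');springs('top');springs('scene','s7.png')
goto([.462,.3175,.25],Ro.from_euler('xyz',[np.pi,0,np.radians(29.7)]))
E
```

```text
time: 39.75
eef_pos: [0.446, 0.3002, 0.3281]
tcp_rot: [-3.139, 0.015, 0.52]
ft_force: [-0.5, -0.9, -0.1]
finger_gap: 0.0699
gripper_force: 0.0
[0.44597349 0.30018464 0.32809789] [-3.13894423  0.01526851  0.51950484] [ 0.49 -0.16  1.77  0.    1.55  1.54]
wrist [253. 143.] 1411 c 0.462 0.319 r 0.0238 z [0.15  0.159] local [-0.052  0.061]
wrist [333. 163.] 2351 c 0.461 0.248 r 0.1493 z [0.146 0.159] local [-0.088 -0.   ]
wrist [292. 188.] 834 c 0.455 0.244 r 0.1501 z [0.16  0.168] local [-0.095 -0.   ]
top [193. 223.] 194 c 0.501 0.224 r 0.0233 z [0.151 0.159] local [-0.065 -0.04 ]
top [162. 241.] 91 c 0.461 0.313 r 0.0223 z [0.151 0.158] local [-0.055  0.056]
scene [307. 147.] 465 c 0.459 0.247 r 0.15 z [0.147 0.166] local [-0.089  0.   ]
travel [ 0.23  -0.067  0.786] drot [-0.001  0.004  0.   ] t 39.9
```

View pics/w7.png

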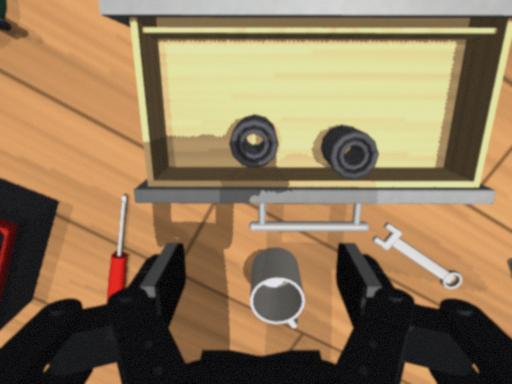

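```bash
python3 -m handwheel '[{"delta_rot":[0,0.004,0],"travel":[0.22,-0.06,0.2],"hand":70},{"delta_rot":[0,0.004,0],"travel":[0.22,-0.06,0.6],"hand":70},{"delta_rot":[0,0.004,0],"travel":[0.22,-0.06,1],"hand":70},{"delta_rot":[0,0.004,0],"travel":[0.22,-0.06,1],"hand":70}]' >/dev/null
python3 -m handwheel '[{"delta_rot":[0,0,0],"travel":[0,0,0.2],"hand":70},{"delta_rot":[0,0,0],"travel":[0,0,0.4],"hand":70},{"delta_rot":[0,0,0],"travel":[0,0,0.4],"hand":70},{"delta_rot":[0,0,0],"travel":[0,0,0.4],"hand":70}]'
python3 - <<'E'
from spr import *
s=bot.observe();print(s['eef_pos'],s['tcp_rot'],s['qpos'].round(2))
springs('wrist')
goto([.462,.3165,.113],Ro.from_euler('xyz',[np.pi,0,np.radians(29.7)]))
E
```

```text
time: 40.57
eef_pos: [0.4615, 0.3168, 0.19]
tcp_rot: [-3.139, 0.001, 0.518]
ft_force: [0.1, -0.2, -0.8]
finger_gap: 0.0699
gripper_force: 0.0
[0.4615361  0.31680289 0.18996183] [-3.13900381e+00  1.19493434e-03  5.17591516e-01] [ 0.5  -0.04  1.89  0.    1.29  1.56]
wrist [260. 219.] 4285 c 0.463 0.319 r 0.0238 z [0.147 0.16 ] local [-0.051  0.061]
wrist [427. 242.] 5441 c 0.505 0.206 r 0.0473 z [0.146 0.159] local [-0.07  -0.059]
wrist [128. 272.] 191 c 0.39 0.373 r 0.0057 z [0.146 0.158] local [-0.087  0.144]
wrist [259. 272.] 1681 c 0.431 0.301 r 0.0484 z [0.146 0.158] local [-0.087  0.061]
wrist [257. 293.] 1497 c 0.425 0.297 r 0.0476 z [0.16  0.169] local [-0.094  0.061]
wrist [458. 293.] 797 c 0.485 0.193 r 0.0335 z [0.16  0.167] local [-0.094 -0.059]
travel [-0.007  0.007  0.782] drot [-0.001 -0.    -0.   ] t 40.62
```

Well centred over the first spring, so I descend and grip it.

```bash
python3 -m handwheel '[{"delta_rot":[0,0,0],"travel":[0,-0.01,0.2],"hand":70},{"delta_rot":[0,0,0],"travel":[0,-0.01,0.4],"hand":70},{"delta_rot":[0,0,0],"travel":[0,-0.01,0.6],"hand":70},{"delta_rot":[0,0,0],"travel":[0,-0.01,0.74],"hand":70},{"delta_rot":[0,0,0],"travel":[0,-0.01,0.74],"hand":70}]'
python3 -m handwheel '[{"delta_rot":[0,0,0],"travel":[0,0,0],"hand":35},{"delta_rot":[0,0,0],"travel":[0,0,0],"hand":35},{"delta_rot":[0,0,0],"travel":[0,0,0],"hand":35},{"delta_rot":[0,0,0],"travel":[0,0,0],"hand":35},{"delta_rot":[0,0,0],"travel":[0,0,0],"hand":35}]' 60
python3 -m handwheel '[{"delta_rot":[0,0,0],"travel":[0,0,-0.2],"hand":35},{"delta_rot":[0,0,0],"travel":[0,0,-0.6],"hand":35},{"delta_rot":[0,0,0],"travel":[0,0,-1],"hand":35},{"delta_rot":[0,0,0],"travel":[0,0,-1],"hand":35}]'
python3 -m handwheel '[{"delta_rot":[0,0,0],"travel":[0,0,-0.4],"hand":35},{"delta_rot":[0,0,0],"travel":[0,0,-0.8],"hand":35},{"delta_rot":[0,0,0],"travel":[0,0,-1],"hand":35},{"delta_rot":[0,0,0],"travel":[0,0,-1],"hand":35}]'
python3 -c "
from h import *
goto([.566,-.3035,.25],Ro.from_euler('xyz',[np.pi,0,np.radians(29.7)]))"
```

```text
time: 41.03
eef_pos: [0.4602, 0.3175, 0.1142]
tcp_rot: [-3.139, 0.003, 0.517]
ft_force: [-0.1, 0.1, -0.1]
finger_gap: 0.0702
gripper_force: 0.0
time: 41.45
eef_pos: [0.4626, 0.3188, 0.1182]
tcp_rot: [-3.139, -0.004, 0.517]
ft_force: [-0.8, -0.1, 6.4]
finger_gap: 0.0466
gripper_force: 61.7
time: 41.78
eef_pos: [0.4651, 0.32, 0.2256]
tcp_rot: [-3.139, -0.015, 0.517]
ft_force: [1.5, 1.3, 0.4]
finger_gap: 0.0466
gripper_force: 61.9
time: 42.12
eef_pos: [0.4633, 0.3187, 0.3229]
tcp_rot: [-3.139, -0.012, 0.517]
ft_force: [-0.2, 0.7, 0.2]
finger_gap: 0.0473
gripper_force: 62.2
travel [-2.193  5.918  0.689] drot [-0.001 -0.004 -0.   ] t 42.12
```

```bash
python3 -m handwheel '[{"delta_rot":[0,0,0],"travel":[-0.15,0.4,0],"hand":35},{"delta_rot":[0,0,0],"travel":[-0.3,0.8,0],"hand":35},{"delta_rot":[0,0,0],"travel":[-0.36,0.98,0],"hand":35}]' >/dev/null
for i in 1 2 3 4; do python3 -m handwheel '[{"delta_rot":[0,0,0],"travel":[-0.15,0.4,0],"hand":35},{"delta_rot":[0,0,0],"travel":[-0.3,0.8,0],"hand":35},{"delta_rot":[0,0,0],"travel":[-0.37,0.99,0],"hand":35}]' >/dev/null; done
python3 -m handwheel '[{"delta_rot":[0,0,0],"travel":[-0.15,0.4,0.3],"hand":35},{"delta_rot":[0,0,0],"travel":[-0.3,0.8,0.6],"hand":35},{"delta_rot":[0,0,0],"travel":[-0.36,0.98,0.7],"hand":35},{"delta_rot":[0,0,0],"travel":[-0.36,0.98,0.7],"hand":35}]' 
python3 -m handwheel '[{"delta_rot":[0,0,0],"travel":[0,0,0],"hand":35},{"delta_rot":[0,0,0],"travel":[0,0,0],"hand":35}]' >/dev/null
python3 -c "
from h import *
goto([.566,-.3035,.03],Ro.from_euler('xyz',[np.pi,0,np.radians(29.7)]))"
```

```text
time: 43.7
eef_pos: [0.5596, -0.3093, 0.2349]
tcp_rot: [-3.13, 0.007, 0.513]
ft_force: [-2.1, 1.4, -2.5]
finger_gap: 0.0471
gripper_force: 62.7
travel [0.046 0.012 2.126] drot [-0.001  0.    -0.001] t 43.87
```

```bash
python3 -m handwheel '[{"delta_rot":[0,0,0],"travel":[0.04,0.01,0.4],"hand":35},{"delta_rot":[0,0,0],"travel":[0.04,0.01,0.8],"hand":35},{"delta_rot":[0,0,0],"travel":[0.04,0.01,1],"hand":35}]' >/dev/null
python3 -m handwheel '[{"delta_rot":[0,0,0],"travel":[0,0,0.35],"hand":35},{"delta_rot":[0,0,0],"travel":[0,0,0.65],"hand":35},{"delta_rot":[0,0,0],"travel":[0,0,0.95],"hand":35},{"delta_rot":[0,0,0],"travel":[0,0,0.95],"hand":35}]' 
python3 -m handwheel '[{"delta_rot":[0,0,0],"travel":[0,0,0.08],"hand":35},{"delta_rot":[0,0,0],"travel":[0,0,0.13],"hand":35},{"delta_rot":[0,0,0],"travel":[0,0,0.15],"hand":35},{"delta_rot":[0,0,0],"travel":[0,0,0.15],"hand":35}]'
python3 -m handwheel '[{"delta_rot":[0,0,0],"travel":[0,0,0.03],"hand":35},{"delta_rot":[0,0,0],"travel":[0,0,0.03],"hand":35},{"delta_rot":[0,0,0],"travel":[0,0,0.03],"hand":35}]'
```

```text
time: 44.45
eef_pos: [0.5627, -0.3004, 0.0429]
tcp_rot: [-3.13, 0.005, 0.519]
ft_force: [-1.3, 0.8, -3.1]
finger_gap: 0.0463
gripper_force: 62.7
time: 44.78
eef_pos: [0.5672, -0.3047, 0.0356]
tcp_rot: [-3.142, -0.001, 0.517]
ft_force: [-0.2, -0.3, -3.0]
finger_gap: 0.0467
gripper_force: 62.7
time: 45.03
eef_pos: [0.5664, -0.3045, 0.0314]
tcp_rot: [-3.14, 0.0, 0.517]
ft_force: [0.1, 0.2, -1.7]
finger_gap: 0.047
gripper_force: 62.7
```

```bash
python3 -m handwheel '[{"delta_rot":[0,0,0],"travel":[0,0,0.03],"hand":35},{"delta_rot":[0,0,0],"travel":[0,0,0.03],"hand":35},{"delta_rot":[0,0,0],"travel":[0,0,0.03],"hand":35}]'
python3 -m handwheel '[{"delta_rot":[0,0,0],"travel":[0,0,0.02],"hand":35},{"delta_rot":[0,0,0],"travel":[0,0,0.02],"hand":35},{"delta_rot":[0,0,0],"travel":[0,0,0.02],"hand":35}]'
python3 -m handwheel '[{"delta_rot":[0,0,0],"travel":[0,0,0],"hand":51},{"delta_rot":[0,0,0],"travel":[0,0,0],"hand":56},{"delta_rot":[0,0,0],"travel":[0,0,0],"hand":65},{"delta_rot":[0,0,0],"travel":[0,0,0],"hand":65}]' 
python3 -m handwheel '[{"delta_rot":[0,0,0],"travel":[0,0,-0.2],"hand":65},{"delta_rot":[0,0,0],"travel":[0,0,-0.6],"hand":65},{"delta_rot":[0,0,0],"travel":[0,0,-1],"hand":70},{"delta_rot":[0,0,0],"travel":[0,0,-1],"hand":70}]' >/dev/null
python3 -m handwheel '[{"delta_rot":[0,0,0],"travel":[0,0,-0.4],"hand":70},{"delta_rot":[0,0,0],"travel":[0,-0.3,-0.8],"hand":70},{"delta_rot":[0,0,0],"travel":[0,-0.7,-1],"hand":70},{"delta_rot":[0,0,0],"travel":[0,-1,-1],"hand":70}]' 
python3 -c "
from h import *
goto([.503,.229,.24],Ro.from_euler('xyz',[np.pi,0,np.radians(29.7)]))"
```

```text
time: 45.28
eef_pos: [0.5659, -0.3041, 0.0274]
tcp_rot: [-3.138, 0.001, 0.517]
ft_force: [0.3, 0.2, -1.2]
finger_gap: 0.0468
gripper_force: 62.7
time: 45.53
eef_pos: [0.566, -0.3041, 0.0255]
tcp_rot: [-3.139, 0.001, 0.517]
ft_force: [0.6, -0.1, -1.2]
finger_gap: 0.0467
gripper_force: 62.7
time: 45.87
eef_pos: [0.5664, -0.3044, 0.0261]
tcp_rot: [-3.14, 0.0, 0.517]
ft_force: [-0.3, -0.2, 0.2]
finger_gap: 0.065
gripper_force: 0.0
time: 46.53
eef_pos: [0.519, -0.2188, 0.232]
tcp_rot: [3.136, -0.005, 0.515]
ft_force: [0.1, 0.6, 0.9]
finger_gap: 0.0698
gripper_force: 0.0
travel [ 2.068 -3.974 -0.092] drot [ 0.002 -0.001 -0.001] t 46.53
```

```bash
for i in 1 2 3 4; do python3 -m handwheel '[{"delta_rot":[0,0,0],"travel":[0.2,-0.4,-0.03],"hand":70},{"delta_rot":[0,0,0],"travel":[0.4,-0.8,-0.03],"hand":70},{"delta_rot":[0,0,0],"travel":[0.51,-0.99,-0.03],"hand":70}]' >/dev/null; done
python3 -m handwheel '[{"delta_rot":[0.001,0,0],"travel":[0,0,0],"hand":70},{"delta_rot":[0.001,0,0],"travel":[0,0,0],"hand":70}]'
python3 - <<'E'
from spr import *
s=bot.observe();print(s['eef_pos'],s['tcp_rot'],s['qpos'].round(2))
springs('wrist','w8.png');springs('top','top8.png')
z=np.load('last_top.npz');c=dict(camera_matrix=z['K'],D=z['D'],R=z['R'],t=z['t']);X=cloud(c,z['d'])
for nm,xy,zz in(('bottle',(.489,-.4135),.14),('jar',(.408,-.36),.08),('s1',(.566,-.3035),.045)):
    m=(np.hypot(X[...,0]-xy[0],X[...,1]-xy[1])<.045)&(X[...,2]>zz);P=X[m]
    if len(P):zt=np.percentile(P[:,2],90);print(nm,zt,cv2.minEnclosingCircle(P[P[:,2]>zt-.006][:,:2].astype(np.float32)))
goto([.503,.229,.24],Ro.from_euler('xyz',[np.pi,0,np.radians(29.7)]))
a=cv2.imread('pics/w8.png');b=z['im'][140:300,300:470]
cv2.imwrite('pics/m8.png',np.hstack([cv2.resize(a,(400,300)),cv2.resize(b,(319,300))]))
E
```

```text
time: 47.7
eef_pos: [0.4984, 0.2286, 0.239]
tcp_rot: [-3.136, 0.0, 0.52]
ft_force: [0.4, -0.6, 0.4]
finger_gap: 0.0703
gripper_force: 0.0
[0.49838793 0.22862531 0.23897881] [-3.13613367e+00  4.51756862e-04  5.20025022e-01] [ 0.33 -0.11  1.87  0.01  1.38  1.38]
wrist [242. 208.] 4924 c 0.46 0.247 r 0.15 z [0.146 0.158] local [-0.089 -0.   ]
wrist [166. 239.] 1457 c 0.44 0.269 r 0.1212 z [0.159 0.167] local [-0.095  0.029]
wrist [358. 240.] 110 c 0.507 0.151 r 0.0143 z [0.16  0.167] local [-0.095 -0.107]
top [197. 226.] 70 c 0.494 0.212 r 0.0178 z [0.149 0.159] local [-0.077 -0.047]
bottle 0.15279032862304337 ((0.48753610253334045, -0.4148000478744507), 0.01658770442008972)
jar 0.09376692277391835 ((0.40477123856544495, -0.3587695360183716), 0.03252924606204033)
s1 0.0620788108665722 ((0.5646235942840576, -0.30478987097740173), 0.024226687848567963)
travel [ 0.048  0.003 -0.011] drot [-0.002  0.    -0.   ] t 47.8
```

View pics/m8.png

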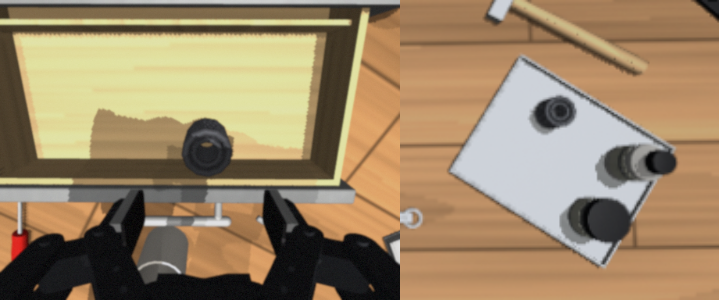

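```bash
python3 - <<'E'
from spr import *
z=np.load('last_wrist.npz');c=dict(camera_matrix=z['K'],D=z['D'],R=z['R'],t=z['t']);X=cloud(c,z['d'])
a=(X[...,:2]-din)@u;b=(X[...,:2]-din)@v
m=(X[...,2]>.148)&(X[...,2]<.165)&(a>-.083)&(a<.03)&(abs(b+.037)<.05)
(x,y),r=cv2.minEnclosingCircle(X[m][:,:2].astype(np.float32));print(x,y,r,m.sum(),np.percentile(a[m],[2,50,98]),np.percentile(b[m],[2,50,98]))
for q in((x,y),): print((np.array(q)-din)@u,(np.array(q)-din)@v)
E
```

```text
0.500739336013794 0.22701513767242432 0.023971976712346077 2415 [-0.08201363 -0.0625674  -0.04128816] [-0.05915304 -0.03747418 -0.01657539]
-0.06321123874376681 -0.037836879739371505
```

```bash
python3 -m handwheel '[{"delta_rot":[-0.002,0,0],"travel":[0.03,0.02,0.3],"hand":70},{"delta_rot":[-0.002,0,0],"travel":[0.03,0.02,0.6],"hand":70},{"delta_rot":[-0.002,0,0],"travel":[0.03,0.02,0.8],"hand":70},{"delta_rot":[-0.002,0,0],"travel":[0.03,0.02,1],"hand":70}]'
python3 -m handwheel '[{"delta_rot":[0,0,0],"travel":[0,0,0.15],"hand":70},{"delta_rot":[0,0,0],"travel":[0,0,0.24],"hand":70},{"delta_rot":[0,0,0],"travel":[0,0,0.24],"hand":70},{"delta_rot":[0,0,0],"travel":[0,0,0.24],"hand":70}]'
python3 -m handwheel '[{"delta_rot":[0,0,0],"travel":[0,0,0],"hand":35},{"delta_rot":[0,0,0],"travel":[0,0,0],"hand":35},{"delta_rot":[0,0,0],"travel":[0,0,0],"hand":35},{"delta_rot":[0,0,0],"travel":[0,0,0],"hand":35},{"delta_rot":[0,0,0],"travel":[0,0,0],"hand":35}]' 60
python3 -m handwheel '[{"delta_rot":[0,0,0],"travel":[0,0,-0.2],"hand":35},{"delta_rot":[0,0,0],"travel":[0,0,-0.6],"hand":35},{"delta_rot":[0,0,0],"travel":[0,0,-1],"hand":35},{"delta_rot":[0,0,0],"travel":[0,0,-1],"hand":35}]'
python3 -m handwheel '[{"delta_rot":[0,0,0],"travel":[0,0,-0.4],"hand":35},{"delta_rot":[0,0,0],"travel":[0,0,-0.8],"hand":35},{"delta_rot":[0,0,0],"travel":[0,0,-0.8],"hand":35}]'
python3 -c "
from h import *
goto([.4825,-.2487,.25],Ro.from_euler('xyz',[np.pi,0,np.radians(29.7)]))"
```

```text
time: 48.13
eef_pos: [0.5017, 0.2258, 0.1373]
tcp_rot: [3.141, 0.002, 0.515]
ft_force: [0.3, -0.7, -0.2]
finger_gap: 0.0701
gripper_force: 0.0
time: 48.47
eef_pos: [0.5021, 0.2268, 0.115]
tcp_rot: [3.141, 0.001, 0.516]
ft_force: [0.5, -0.3, 0.6]
finger_gap: 0.0699
gripper_force: 0.0
time: 48.88
eef_pos: [0.5032, 0.2279, 0.1169]
tcp_rot: [3.14, -0.003, 0.517]
ft_force: [-1.1, -1.3, 5.8]
finger_gap: 0.0468
gripper_force: 61.7
time: 49.22
eef_pos: [0.506, 0.2293, 0.2244]
tcp_rot: [3.138, -0.014, 0.517]
ft_force: [1.4, 0.0, -0.2]
finger_gap: 0.0468
gripper_force: 66.3
time: 49.47
eef_pos: [0.5049, 0.2289, 0.3043]
tcp_rot: [3.138, -0.014, 0.517]
ft_force: [1.5, -0.5, 0.7]
finger_gap: 0.0465
gripper_force: 66.3
travel [-2.564  4.039  0.521] drot [ 0.001 -0.004 -0.   ] t 49.47
```

```bash
for i in 1 2 3 4; do python3 -m handwheel '[{"delta_rot":[0,0,0],"travel":[-0.2,0.35,0],"hand":35},{"delta_rot":[0,0,0],"travel":[-0.42,0.65,0],"hand":35},{"delta_rot":[0,0,0],"travel":[-0.51,0.81,0],"hand":35}]' >/dev/null; done
python3 -m handwheel '[{"delta_rot":[0,0,0],"travel":[-0.2,0.35,0.3],"hand":35},{"delta_rot":[0,0,0],"travel":[-0.42,0.65,0.6],"hand":35},{"delta_rot":[0,0,0],"travel":[-0.51,0.81,0.8],"hand":35},{"delta_rot":[0,0,0],"travel":[-0.51,0.81,0.8],"hand":35}]' >/dev/null
python3 -m handwheel '[{"delta_rot":[0,0,0],"travel":[0,0,0.4],"hand":35},{"delta_rot":[0,0,0],"travel":[0,0,0.8],"hand":35},{"delta_rot":[0,0,0],"travel":[0,0,1],"hand":35},{"delta_rot":[0,0,0],"travel":[0,0,1],"hand":35},{"delta_rot":[0,0,0],"travel":[0,0,1],"hand":35}]' 
python3 -c "
from h import *
goto([.4825,-.2487,.026],Ro.from_euler('xyz',[np.pi,0,np.radians(29.7)]))"
```

```text
time: 51.22
eef_pos: [0.4797, -0.2497, 0.1141]
tcp_rot: [-3.139, 0.002, 0.517]
ft_force: [0.9, 0.6, -0.6]
finger_gap: 0.0472
gripper_force: 66.4
travel [0.031 0.007 0.881] drot [-0.001  0.001 -0.   ] t 51.22
```

```bash
python3 -m handwheel '[{"delta_rot":[0,0,0],"travel":[0,0,0.3],"hand":35},{"delta_rot":[0,0,0],"travel":[0,0,0.6],"hand":35},{"delta_rot":[0,0,0],"travel":[0,0,0.8],"hand":35},{"delta_rot":[0,0,0],"travel":[0,0,0.83],"hand":35},{"delta_rot":[0,0,0],"travel":[0,0,0.83],"hand":35}]' 
python3 -m handwheel '[{"delta_rot":[0,0,0],"travel":[0,0,0.03],"hand":35},{"delta_rot":[0,0,0],"travel":[0,0,0.03],"hand":35},{"delta_rot":[0,0,0],"travel":[0,0,0.03],"hand":35}]'
python3 -m handwheel '[{"delta_rot":[0,0,0],"travel":[0,0,0.02],"hand":35},{"delta_rot":[0,0,0],"travel":[0,0,0.02],"hand":35},{"delta_rot":[0,0,0],"travel":[0,0,0.02],"hand":35}]'
```

```text
time: 51.63
eef_pos: [0.4811, -0.2508, 0.0333]
tcp_rot: [3.14, 0.0, 0.517]
ft_force: [0.4, 0.6, -1.0]
finger_gap: 0.0468
gripper_force: 66.4
time: 51.88
eef_pos: [0.4819, -0.2515, 0.0315]
tcp_rot: [3.138, -0.001, 0.517]
ft_force: [-0.7, 0.8, -1.4]
finger_gap: 0.0469
gripper_force: 66.4
time: 52.13
eef_pos: [0.4805, -0.2507, 0.0276]
tcp_rot: [3.141, 0.0, 0.517]
ft_force: [0.6, 0.6, -1.5]
finger_gap: 0.047
gripper_force: 66.4
```

```bash
python3 -m handwheel '[{"delta_rot":[0,0,0],"travel":[0,0,0.03],"hand":35},{"delta_rot":[0,0,0],"travel":[0,0,0.03],"hand":35},{"delta_rot":[0,0,0],"travel":[0,0,0.03],"hand":35}]'
python3 -m handwheel '[{"delta_rot":[0,0,0],"travel":[0,0,0],"hand":51},{"delta_rot":[0,0,0],"travel":[0,0,0],"hand":56},{"delta_rot":[0,0,0],"travel":[0,0,0],"hand":65},{"delta_rot":[0,0,0],"travel":[0,0,0],"hand":65}]' 
python3 -m handwheel '[{"delta_rot":[0,0,0],"travel":[0,0,-0.2],"hand":65},{"delta_rot":[0,0,0],"travel":[0,0,-0.6],"hand":65},{"delta_rot":[0,0,0],"travel":[0,0,-1],"hand":65},{"delta_rot":[0,0,0],"travel":[0,0,-1],"hand":65}]' >/dev/null
python3 -m handwheel '[{"delta_rot":[0,0,0],"travel":[0,0,-0.4],"hand":20},{"delta_rot":[0,0,0],"travel":[0,-0.3,-0.8],"hand":0},{"delta_rot":[0,0,0],"travel":[0,-0.7,-1],"hand":0},{"delta_rot":[0,0,0],"travel":[0,-1,-1],"hand":0}]' 
python3 -c "
from h import *
goto([.387,.206,.25],Ro.from_euler('xyz',[np.pi,0,np.radians(119.7)]))"
```

```text
time: 52.38
eef_pos: [0.4802, -0.2504, 0.0239]
tcp_rot: [-3.141, 0.001, 0.517]
ft_force: [0.1, -0.4, -0.4]
finger_gap: 0.0468
gripper_force: 66.4
time: 52.72
eef_pos: [0.4807, -0.2508, 0.0246]
tcp_rot: [3.141, 0.0, 0.517]
ft_force: [-0.3, 0.7, -0.3]
finger_gap: 0.0649
gripper_force: 0.0
time: 53.38
eef_pos: [0.4329, -0.1644, 0.2298]
tcp_rot: [3.134, -0.004, 0.515]
ft_force: [-0.1, 1.0, 0.2]
finger_gap: 0.0168
gripper_force: 0.0
travel [ 1.427 -3.448 -0.224] drot [ 0.003  0.001 -0.501] t 53.38
```

```bash
for i in 1 2 3 4; do python3 -m handwheel '[{"delta_rot":[0,0,0],"travel":[0.2,-0.35,0],"hand":21},{"delta_rot":[0,0,0],"travel":[0.35,-0.7,0],"hand":21},{"delta_rot":[0,0,0],"travel":[0.43,-0.86,0],"hand":21}]' >/dev/null; done
for i in 1 2; do python3 -m handwheel '[{"delta_rot":[0,0,-0.19],"travel":[0,0,0],"hand":21},{"delta_rot":[0,0,-0.19],"travel":[0,0,0],"hand":21},{"delta_rot":[0,0,-0.19],"travel":[0,0,0],"hand":21},{"delta_rot":[0,0,-0.19],"travel":[0,0,0],"hand":21},{"delta_rot":[0,0,-0.19],"travel":[0,0,0],"hand":21}]' >/dev/null; done
python3 -m handwheel '[{"delta_rot":[0.002,0,-0.12],"travel":[0,0,0],"hand":21},{"delta_rot":[0.002,0,-0.12],"travel":[0,0,0.1],"hand":21},{"delta_rot":[0.002,0,-0.12],"travel":[0,0,0.2],"hand":21},{"delta_rot":[0.002,0,-0.12],"travel":[0,0,0.2],"hand":21},{"delta_rot":[0.002,0,-0.12],"travel":[0,0,0.2],"hand":21}]'
python3 - <<'E'
from h import *
s=bot.observe();print(s['eef_pos'],s['tcp_rot'])
im,d,c=snap('wrist');X=cloud(c,d)
T=Ro.from_euler('xyz',s['tcp_rot']);Y=(X-s['eef_pos'])@T.as_matrix()
m=(X[...,2]>.13)&(X[...,2]<.155)&(abs(Y[...,1])<.06)&(abs(Y[...,0])<.1)&(Y[...,2]>.015)
h,e=np.histogram(Y[...,1][m],bins=np.arange(-.06,.06,.004));print(dict(zip((1000*e).round().astype(int).tolist(),h.tolist())))
goto([.4118,.2199,.19],Ro.from_euler('xyz',[np.pi,0,2.088]))
for n in('top','scene'):
    im,d,c=snap(n,n+'9.png');X=cloud(c,d)
    for nm,xy,zz in(('bottle',(.489,-.4135),.14),('jar',(.408,-.36),.08),('s1',(.566,-.3035),.045),('s2',(.481,-.25),.045)):
        m=(np.hypot(X[...,0]-xy[0],X[...,1]-xy[1])<.045)&(X[...,2]>zz);P=X[m]
        if len(P):zt=np.percentile(P[:,2],90);print(n,nm,round(zt,3),cv2.minEnclosingCircle(P[P[:,2]>zt-.006][:,:2].astype(np.float32)))
E
```

```text
time: 55.63
eef_pos: [0.4102, 0.2204, 0.2035]
tcp_rot: [-3.134, -0.001, 2.085]
ft_force: [-0.2, -0.6, -0.0]
finger_gap: 0.021
gripper_force: 0.0
[0.41016701 0.2203856  0.20347458] [-3.13385830e+00 -7.92521120e-04  2.08482601e+00]
{-60: 0, -56: 0, -52: 0, -48: 0, -44: 0, -40: 0, -36: 0, -32: 0, -28: 0, -24: 0, -20: 0, -16: 0, -12: 0, -8: 4, -4: 1042, 0: 1178, 4: 866, 8: 149, 12: 133, 16: 88, 20: 86, 24: 82, 28: 86, 32: 88, 36: 1348, 40: 0, 44: 0, 48: 0, 52: 0}
travel [-0.012  0.009  0.141] drot [-0.002 -0.    -0.001] t 55.68
top bottle 0.154 ((0.48776787519454956, -0.41410183906555176), 0.016752762719988823)
top jar 0.094 ((0.4057926535606384, -0.35825398564338684), 0.03287055343389511)
top s1 0.062 ((0.5648786425590515, -0.3040594756603241), 0.023785695433616638)
top s2 0.062 ((0.47771555185317993, -0.25096872448921204), 0.023644015192985535)
scene bottle 0.152 ((0.4902336597442627, -0.4115501642227173), 0.017649369314312935)
scene jar 0.092 ((0.40859177708625793, -0.35621708631515503), 0.033523742109537125)
scene s1 0.061 ((0.5666444897651672, -0.3047817349433899), 0.025083597749471664)
scene s2 0.062 ((0.48235243558883667, -0.24876631796360016), 0.024184148758649826)
```

```bash
python3 -m handwheel '[{"delta_rot":[-0.001,0,0],"travel":[0,0.01,0.15],"hand":21},{"delta_rot":[-0.001,0,0],"travel":[0,0.01,0.3],"hand":21},{"delta_rot":[-0.001,0,0],"travel":[0,0.01,0.5],"hand":21},{"delta_rot":[-0.001,0,0],"travel":[0,0.01,0.6],"hand":21},{"delta_rot":[-0.001,0,0],"travel":[0,0.01,0.6],"hand":21}]'
python3 -m handwheel '[{"delta_rot":[0,0,0],"travel":[0,0,0.08],"hand":21},{"delta_rot":[0,0,0],"travel":[0,0,0.15],"hand":21},{"delta_rot":[0,0,0],"travel":[0,0,0.15],"hand":21}]'
python3 -m handwheel '[{"delta_rot":[0,0,0],"travel":[0,0,0],"hand":8},{"delta_rot":[0,0,0],"travel":[0,0,0],"hand":8},{"delta_rot":[0,0,0],"travel":[0,0,0],"hand":8},{"delta_rot":[0,0,0],"travel":[0,0,0],"hand":8}]' 40
python3 -m handwheel '[{"delta_rot":[0,0,0],"travel":[0,0.1,0],"hand":8},{"delta_rot":[0,0,0],"travel":[0,0.3,0],"hand":8},{"delta_rot":[0,0,0],"travel":[0,0.5,0],"hand":8},{"delta_rot":[0,0,0],"travel":[0,0.7,0],"hand":8},{"delta_rot":[0,0,0],"travel":[0,0.8,0],"hand":8}]'
python3 -c "
from h import *
goto([.5416,.2938,.127])"
```

```text
time: 56.2
eef_pos: [0.4095, 0.2202, 0.1416]
tcp_rot: [-3.134, -0.001, 2.087]
ft_force: [0.1, 0.6, -1.0]
finger_gap: 0.0213
gripper_force: 0.0
time: 56.45
eef_pos: [0.4106, 0.2207, 0.1282]
tcp_rot: [-3.137, -0.001, 2.088]
ft_force: [0.1, -1.0, -0.8]
finger_gap: 0.0214
gripper_force: 0.0
time: 56.78
eef_pos: [0.4112, 0.221, 0.1291]
tcp_rot: [-3.139, -0.001, 2.088]
ft_force: [1.8, 1.8, -3.4]
finger_gap: 0.0092
gripper_force: 39.0
time: 57.2
eef_pos: [0.4824, 0.2615, 0.1291]
tcp_rot: [-3.139, -0.001, 2.088]
ft_force: [-1.3, -0.3, 2.1]
finger_gap: 0.0088
gripper_force: 40.7
travel [-0.012  0.674  0.019] drot [0. 0. 0.] t 57.2
```

```bash
python3 -m handwheel '[{"delta_rot":[0,0,0],"travel":[0,0.2,0],"hand":8},{"delta_rot":[0,0,0],"travel":[0,0.4,0],"hand":8},{"delta_rot":[0,0,0],"travel":[0,0.55,0],"hand":8},{"delta_rot":[0,0,0],"travel":[0,0.63,0],"hand":8},{"delta_rot":[0,0,0],"travel":[0,0.68,0],"hand":8}]'
python3 -m handwheel '[{"delta_rot":[0,0,0],"travel":[0,0.02,0],"hand":8},{"delta_rot":[0,0,0],"travel":[0,0.02,0],"hand":8},{"delta_rot":[0,0,0],"travel":[0,0.02,0],"hand":8}]'
```

```text
time: 57.62
eef_pos: [0.5407, 0.2947, 0.1291]
tcp_rot: [-3.139, -0.001, 2.088]
ft_force: [-1.7, 0.0, 4.1]
finger_gap: 0.0093
gripper_force: 40.8
time: 57.87
eef_pos: [0.5412, 0.295, 0.1291]
tcp_rot: [-3.138, -0.001, 2.088]
ft_force: [-1.2, -0.1, 4.1]
finger_gap: 0.0094
gripper_force: 40.8
```

```bash
python3 -m handwheel '[{"delta_rot":[0,0,0],"travel":[0,0.04,0],"hand":8},{"delta_rot":[0,0,0],"travel":[0,0.04,0],"hand":8},{"delta_rot":[0,0,0],"travel":[0,0.04,0],"hand":8}]'
python3 -m handwheel '[{"delta_rot":[0,0,0],"travel":[0,-0.02,0],"hand":20},{"delta_rot":[0,0,0],"travel":[0,-0.02,0],"hand":20},{"delta_rot":[0,0,0],"travel":[0,-0.02,0],"hand":20},{"delta_rot":[0,0,0],"travel":[0,-0.02,0],"hand":20}]'
python3 -m handwheel '[{"delta_rot":[0,0,0],"travel":[0,0,-0.2],"hand":20},{"delta_rot":[0,0,0],"travel":[0,0,-0.5],"hand":20},{"delta_rot":[0,0,0],"travel":[0,0,-0.8],"hand":20},{"delta_rot":[0,0,0],"travel":[0,0,-1],"hand":20}]'
python3 -m handwheel '[{"delta_rot":[0,0,0],"travel":[0,-0.5,-0.4],"hand":30},{"delta_rot":[0,0,0],"travel":[0,-0.8,-0.8],"hand":40},{"delta_rot":[0,0,0],"travel":[0,-0.8,-0.8],"hand":40},{"delta_rot":[0,0,0],"travel":[0,-0.8,-0.8],"hand":40}]'
python3 - <<'E'
from h import *
u=np.array([np.cos(np.radians(29.7)),np.sin(np.radians(29.7))]);v=np.array([-u[1],u[0]]);o=np.array([.669,.367])
im,d,c=snap('wrist','w10.png');X=cloud(c,d);a=(X[...,:2]-o)@u;b=(X[...,:2]-o)@v;z=X[...,2]
m=(z>.125)&(z<.153)&(a>-.2)&(a<-.138)&(abs(b)<.1);print('bar a',np.percentile(a[m],[1,99]) if m.any() else 0)
m=(z>.155)&(z<.172)&(abs(b)<.1)&(a>-.25)&(a<-.09);print('panel a',np.percentile(a[m],[1,99]))
for n in('top','scene'):
    im,d,c=snap(n,n+'10.png');X=cloud(c,d)
    for nm,xy,zz in(('bottle',(.489,-.4135),.14),('jar',(.408,-.36),.08),('s1',(.566,-.3035),.045),('s2',(.481,-.25),.045)):
        m=(np.hypot(X[...,0]-xy[0],X[...,1]-xy[1])<.045)&(X[...,2]>zz);P=X[m]
        if len(P):zt=np.percentile(P[:,2],90);print(n,nm,round(zt,3),cv2.minEnclosingCircle(P[P[:,2]>zt-.006][:,:2].astype(np.float32)))
E
```

```text
time: 58.12
eef_pos: [0.5412, 0.295, 0.129]
tcp_rot: [-3.127, -0.001, 2.088]
ft_force: [-14.9, -8.2, 13.8]
finger_gap: 0.0095
gripper_force: 42.0
time: 58.45
eef_pos: [0.543, 0.2959, 0.128]
tcp_rot: [-3.138, -0.001, 2.088]
ft_force: [0.5, -0.2, -0.1]
finger_gap: 0.02
gripper_force: 0.0
time: 58.78
eef_pos: [0.5443, 0.2965, 0.2313]
tcp_rot: [-3.141, -0.0, 2.088]
ft_force: [0.2, -0.5, 1.0]
finger_gap: 0.0202
gripper_force: 0.0
time: 59.12
eef_pos: [0.4743, 0.2566, 0.3158]
tcp_rot: [3.135, 0.001, 2.088]
ft_force: [0.2, 1.0, 0.8]
finger_gap: 0.0398
gripper_force: 0.0
bar a [-0.15263765 -0.13899597]
panel a [-0.11242616 -0.09329061]
top bottle 0.153 ((0.48758235573768616, -0.41420596837997437), 0.016737844794988632)
top jar 0.094 ((0.40474361181259155, -0.35800886154174805), 0.032453618943691254)
top s1 0.062 ((0.5647119879722595, -0.3045184910297394), 0.024065488949418068)
top s2 0.062 ((0.477761834859848, -0.25123652815818787), 0.023682355880737305)
scene bottle 0.152 ((0.488530695438385, -0.4110105037689209), 0.018473023548722267)
scene jar 0.092 ((0.4083006978034973, -0.3559509515762329), 0.034498561173677444)
scene s1 0.062 ((0.5671443939208984, -0.30269384384155273), 0.025350527837872505)
scene s2 0.062 ((0.4817226529121399, -0.25060051679611206), 0.02410421520471573)
```

View pics/top10.png

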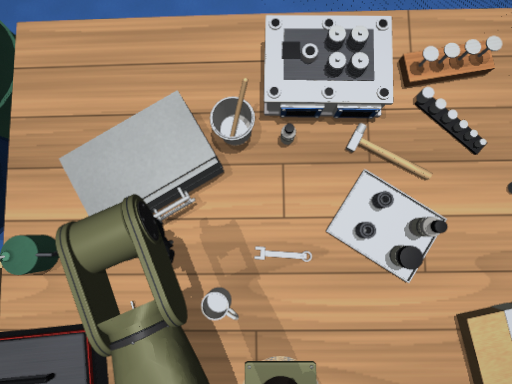

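The picture shows the drawer shut, both containers and both springs in the tray around (390,225), and the spanner (283,255) and hammer (390,150) where they were.

```bash
python3 -c "
from station import bot
print(bot.finish_job())"
```

```text
the job is handed in; nothing more can be done
None
```

The job is handed in at about 59 s: the bottle and then the jar were each held about 140 degrees over for roughly two seconds and stood upright on the tray, both springs found in the drawer are standing on the tray, the drawer is pushed shut to its stop, and the spanner and hammer look unmoved in the final picture; the hand-in returned no verdict.

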